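# Exchange the coin cell behind the press tools

### The arm

A 7-joint arm with a two-finger parallel gripper is mounted at the origin on a cart in front of the work surface, level with it; the furniture and walls round the work are solid. World frame = base frame: x ahead of the robot, y to its left, z up, the work surface at z = 0. Lengths are in mm, angles in rad, forces in N, time in s.
With the tool pointing down it reaches from about 425 to 875 mm from the base axis. Payload 8.4 kg.
Tool frame: the origin (TCP) lies midway between the tips of the shut fingers; the grasp point (between the pads) lies 19 mm behind it; z points along the fingers, y is the line along which they close (so a half turn about z gives the same grasp; the last joint's range is limited). The gripper opens to 85 mm and grips with 20 to 120 N. Pads are 22 mm wide; open, the fingers measure 114 mm over their backs; the gripper's body (76 mm by 85 mm) begins 54 mm behind the grasp point. The pads swing forward as they close: fully open they stand 13 mm farther back than shut.
Start: joints at [-0.099, 0.333, 0.04, 1.465, -0.013, 1.343, -0.059], TCP at [649.972, -0.012, 231.308] pointing down, gripper open.
Joint ranges: [-2.58, 2.58], [-0.38, 2.09], [-1.3, 1.39], [0.25, 2.4], [-1.5, 4.64], [0.08, 2.09], [-2.65, 2.65]. Speed limits (rad/s): [2.22, 2.22, 2.79, 2.79, 3.14, 3.14, 3.14].

### API

Orientations are given as a 3x3 rotation matrix whose columns are the frame's x, y, z axes.
In Python, from station import bot gives the robot as it stands.
- The arm moves only by the tool send_rows, never from a script. Its argument "targets" is a list that holds one entry, the list of rows, each a list of 5 numbers: the opening, from -1 (shut) to 1 (fully open), so that 0 is half open, then the shift along the tool's x, y, z normalised to -1 to 1, where 1 is 0.15 m, then the turn about the tool's z normalised to -1 to 1, where 1 is 90 degrees. A call has 1 to 12 rows; each row is the pose to reach, as a shift and turn from the pose commanded when the call began, along the tool's axes at that moment; what a row does not reach only later rows make up. A row lasts 1/12 s, in which the tool goes at most 41.7 mm and 7.16 degrees, less where a joint would pass 70% of its speed; a pose out of reach is approached as far as the arm can. A call with a number of a shift or a turn outside -1 to 1 is refused whole. A call with a gripper value outside its range is refused whole. The fingers move at their own pace and stop on an object; "force" is the grip in N (left out, the last holds). Time passes only in rows, so rows that repeat a pose let the fingers close. It gives the time, the measured TCP pose, the force, the opening and the grip force at its end, in the units of the state.
- bot.get_state(): the state, without advancing time (a new reading comes with each control period).
- bot.snapshot(name): name is "scene" or "side" or "wrist"; returns a dict with "color" (400x640x3 uint8, red, green, blue), "range_z" (400x640 float32, mm along the optical axis (not along the pixel's ray), 0 where there is no reading), "camera_matrix" (3x3 intrinsics, pixels), "R" (3x3) and "t" (3): a world point X has camera coordinates R X + t; the wrist camera has in their place "T_tool_cam" (4x4, takes a point from camera to tool coordinates, whose origin is the TCP and whose axes are the flange's). Camera axes: x right, y down, z forward; pixel columns grow to the right and rows downward; lengths in mm; the calibration is good to about 2 mm. A picture is of the moment at which its call begins: read the wrist's pose just before it.
- bot.close_job(): hands the job in; it is judged then, once.
The state is a dict: "t": time; "qpos": joint angles; "joint_velocities": joint speeds; "effort": joint torques, N m; "tool_pos": TCP position; "tool_rot": TCP orientation; "contact_force": force on the tool from outside, world axes, zero at the start; "moment": the same for the moment, N m; "gripper_width": finger opening in mm; "gripper_force": force on a finger pad.
Only numpy, scipy, OpenCV 4.12 (cv2) and the standard library are available. Lean on these libraries where they do the work, as an engineer would, in place of code of your own. Each camera call takes 0.05 s, during which the arm holds its last target. There are 200 camera calls.

### The job

The blue cell holder at the back of the white rack is due for testing: first move the pellet die and the disc punch that stand in front of it out of the way onto the grey mat, then put the blue holder in the middle of the copper pad of the test fixture and put the white cell holder in its place on the rear spot of the rack. Only then put the die and the punch back, each on the very spot where it stood at the start. Keep them upright throughout, let go of everything, and do not disturb the jar and the dish standing by.

Things in the scene. Friction and masses are not known exactly. Their poses are not given: they have to be found in the camera images.
- die_centre (a point): pellet die: upright pale-metal cylinder with a small button-shaped plunger on top, 49 mm in diameter, 68 mm tall, 0.7 kg. The point is its centre, 34 mm above its foot; z up. Grasp its body (48 mm in diameter, from the foot to 48 mm above it); the button, 26 mm in diameter, is the top 6 mm. Starts upright on one of the rack's two front spots.
- punch_centre (a point): hand disc punch: upright pale-metal shaft 32 mm in diameter with a round black knob on top, 111 mm tall in all, 0.38 kg. The point is its centre, 55.5 mm above its foot; z up. The knob, 40 mm in diameter, good to grasp from above, reaches from 85 to 111 mm above the foot. Starts upright on the rack's other front spot.
- blue_cell_centre (a point): blue round coin cell holder, 28 mm in diameter, 10 mm tall (the blue body 9 mm), silvery cell on top. The point is its centre, 5 mm above its underside. Starts on the rear spot of the rack.
- white_cell_centre (a point): white round coin cell holder, else like the blue one: 28 mm in diameter, 10 mm tall. The point is its centre, 5 mm above its underside. Starts on the bare worktop in front of the rack.
- rack: fixed white tray, x 140 by y 190 mm, floor's surface 5 mm above the worktop, rim 12 mm high at back and sides. Origin at worktop height below its rear spot; x to its back (away from the robot), y left, z up. Spots printed as grey circles: rear (0, 0) for a cell holder; front x -35, y +40 and -40 mm for die and punch (either way round). Floor x -95 to +45 mm.
- mat: fixed flat grey mat, 120 mm (x) by 200 mm (y), 3 mm thick, to the left or right of the rack: the place to stand the die and the punch for the time being. The origin is at its centre, on its underside; z up.
- fixture: fixed cell test fixture, on the other side of the rack from the mat: blue block x 110 by y 90 mm, 14 mm high, with a copper pad 54 mm in diameter, its surface 15 mm above the worktop. Origin at worktop height below the pad's centre; x points towards two small terminals (red, black; tops 26 mm above the worktop) at x +53, y -25 and +25 mm.
- jar_centre (a point): bystander: small screw-cap jar with a white cap and dark contents, 52 mm in diameter, 62 mm tall; the point is its centre. To be left alone.
- dish_centre (a point): bystander: clear round petri dish, 60 mm in diameter, 12 mm tall; the point is its centre. To be left alone.
Mind the look-alikes: they are no part of the job. There is more than one size of the rack; the one meant has the size given above.

How it is judged:
By the outcome, as a careful person would: the job done as asked, in the order asked, and still so for the second after the job is handed in, with the robot touching nothing.
It also fails if it takes over 131 s, if anything falls off the work surface, if the arm or the gripper's body presses on something with over 40 N, if the wrist force passes 120 N, or if a joint passes its speed limit or range.

## Working session

There is one attempt and no reset: what is moved stays moved. The work goes in short steps, Python scripts to look and compute and a tool call to move; the robot and the scene stay as the last step left them, time stands still between calls to the robot, and variables do not carry over. Pictures are saved under pics/ and viewed, at most 14 in all, crops included, and the job is handed in when it is done.

Besides the shell and the picture viewer there is one more tool, called after "Emit:" as a command line: name --argument value ..., lists and objects as JSON in quotes. send_rows: Moves the arm, as the interface text tells. Scaled input: -1 to 1 covers 0.15 m each way for a shift and 90 degrees each way for a turn. Its arguments: {"type":"object","properties":{"targets":{"type":"array"},"force":{"type":"number"}},"required":["targets"]}

```bash
mkdir -p pics
python3 - <<'E'
from station import bot
import cv2,numpy as np
s=bot.get_state();print(s['t'],s['tool_pos'],s['tool_rot'],s['gripper_width'])
for n in ['scene','side','wrist']:
    d=bot.snapshot(n);np.savez(f'pics/{n}0.npz',**d);cv2.imwrite(f'pics/{n}0.png',d['color'][:,:,::-1])
    print(n,d['camera_matrix'].tolist(),[d[k].round(3).tolist() for k in('R','t','T_tool_cam') if k in d])
E
```

```text
0.0 [ 6.49531475e+02 -4.46751928e-02  2.30427708e+02] [[ 2.22365989e-05  9.99998661e-01 -1.63620893e-03]
 [ 9.99999991e-01 -2.24566764e-05 -1.34486272e-04]
 [-1.34522836e-04 -1.63620593e-03 -9.99998652e-01]] 85.33219991529893
scene [[449.5007346647068, 0.0, 322.8774243010467], [0.0, 449.5007346647068, 197.51925610438684], [0.0, 0.0, 1.0]] [[[-0.909, -0.417, 0.016], [-0.238, 0.486, -0.841], [0.343, -0.768, -0.541]], [469.352, 257.897, 1191.116]]
side [[473.4598437036491, 0.0, 315.0049952128189], [0.0, 473.4598437036491, 193.26732951989788], [0.0, 0.0, 1.0]] [[[0.998, -0.066, -0.017], [-0.043, -0.417, -0.908], [0.053, 0.906, -0.419]], [-584.481, 46.583, 1480.783]]
wrist [[311.35791350603745, 0.0, 322.3416202952103], [0.0, 311.35791350603745, 201.2786014399418], [0.0, 0.0, 1.0]] [[[-0.0, -0.945, -0.326, 83.582], [1.0, -0.0, -0.0, -0.374], [0.0, -0.326, 0.945, -142.609], [0.0, 0.0, 0.0, 1.0]]]
```

View pics/scene0.png

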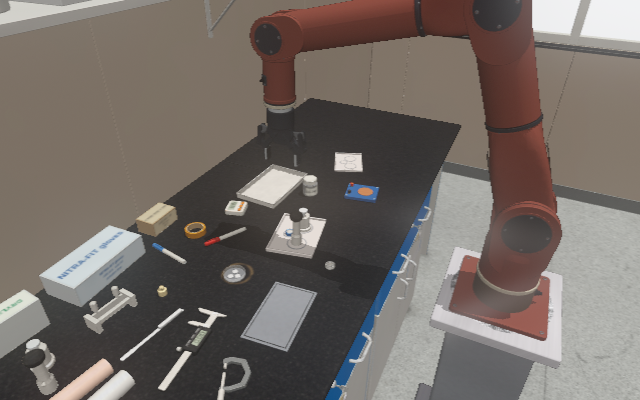

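View pics/side0.png

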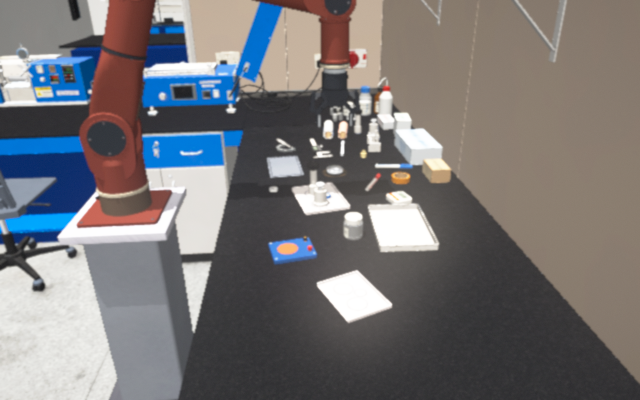

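The scene view shows the rack with die, punch and blue holder at (297,235), the mat at (281,315), the fixture at (362,192), and a white puck at (330,265). The jar is at (310,186) and the dish at (237,273). The rack candidates are (297,235), (272,186) and (348,162). I'll measure their sizes and check an enlarged crop.

```bash
cat > h.py <<'E'
import numpy as np,cv2
def load(n,i=0): return dict(np.load(f'pics/{n}{i}.npz'))
def pose(d,tp=None,tr=None):
    "camera->world"
    if 'T_tool_cam' in d:
        T=np.eye(4);T[:3,:3]=tr;T[:3,3]=tp;T=T@d['T_tool_cam'];return T[:3,:3],T[:3,3]
    return d['R'].T,-d['R'].T@d['t']
def ray(d,uv,z,P=None):
    R,c=P if P else pose(d);uv=np.atleast_2d(uv).astype(float)
    v=np.c_[uv,np.ones(len(uv))]@np.linalg.inv(d['camera_matrix']).T@R.T
    return c+v*((z-c[2])/v[:,2])[:,None]
def cloud(d,P=None):
    R,c=P if P else pose(d);h,w=d['range_z'].shape
    u,v=np.meshgrid(np.arange(w),np.arange(h));z=d['range_z'].astype(float)
    p=np.stack([u,v,np.ones_like(u)],-1)@np.linalg.inv(d['camera_matrix']).T*z[...,None]
    return p@R.T+c
E
python3 - <<'E'
from h import *
d=load('scene')
for n,z,p in [('rack',5,[[282,213],[327,218],[309,256],[267,247]]),('tray',12,[[273,166],[308,172],[272,206],[237,195]]),('card',2,[[335,153],[362,154],[363,172],[334,171]]),('mat',3,[[273,283],[317,291],[286,349],[244,336]]),('fix',14,[[349,184],[379,187],[377,201],[345,197]]),('pad',15,[366,192]),('white',10,[330,265]),('jar',62,[310,179]),('dish',6,[237,273])]:
    r=ray(d,p,z)[:,:2];print(n,r.round().tolist(), np.linalg.norm(np.diff(r,axis=0),axis=1).round())
c=d['color'][:,:,::-1]
a=cv2.resize(c[200:280,250:350],(800,640)[0:2],interpolation=cv2.INTER_CUBIC)[:600]
cv2.imwrite('pics/crop1.png',a)
w=load('wrist')
E
```

```text
rack [[699.0, -75.0], [554.0, -114.0], [523.0, 83.0], [653.0, 100.0]] [151. 199. 132.]
tray [[881.0, -330.0], [738.0, -348.0], [744.0, -87.0], [888.0, -94.0]] [143. 261. 144.]
card [[717.0, -556.0], [613.0, -598.0], [556.0, -457.0], [660.0, -415.0]] [112. 151. 112.]
mat [[562.0, 223.0], [442.0, 199.0], [427.0, 398.0], [534.0, 408.0]] [122. 199. 108.]
fix [[564.0, -331.0], [460.0, -360.0], [436.0, -269.0], [544.0, -244.0]] [109.  94. 111.]
pad [[489.0, -305.0]] []
white [[450.0, 97.0]] []
jar [[671.0, -228.0]] []
dish [[669.0, 235.0]] []
```

View pics/crop1.png

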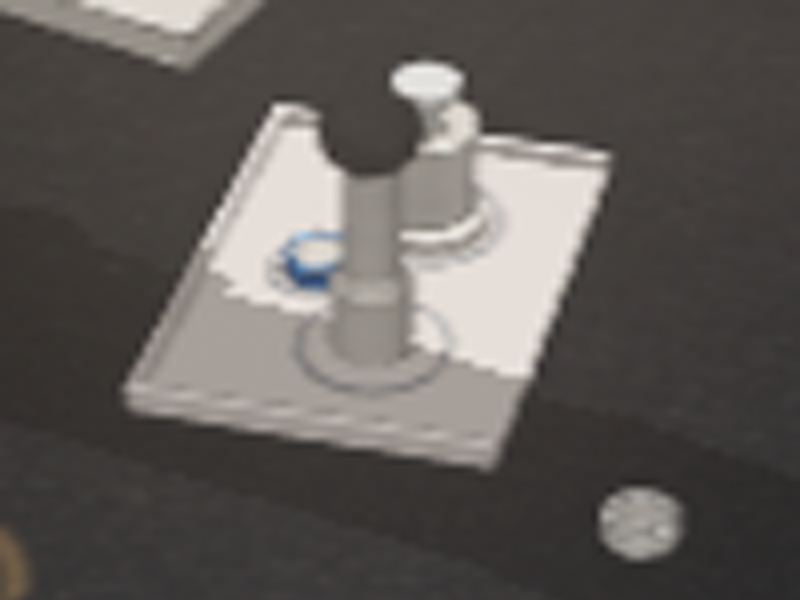

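View pics/wrist0.png

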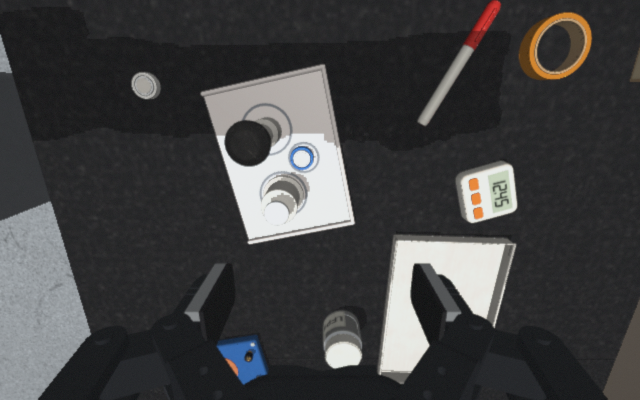

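The wrist view confirms the rack: corners (203,94), (325,66), (354,222), (249,243), punch knob (248,142), blue holder (302,157), die button (277,213). Of the candidates, only scene (297,235) fits 140x190 and carries the tools. (272,186) is a 143x261 tray and (348,162) a smaller 112x151 one. The white holder is at (145,85). Next I'll measure from the wrist view.

```bash
cat >> h.py <<'E'
def blob(m,near):
    n,l,s,c=cv2.connectedComponentsWithStats(m.astype('uint8'));ok=[i for i in range(1,n) if s[i,4]>25]
    i=min(ok,key=lambda i:np.hypot(*(c[i]-near)));k=max(cv2.findContours((l==i).astype('uint8'),0,1)[0],key=len)
    return c[i],s[i],cv2.minEnclosingCircle(k),k
E
python3 - <<'E'
from h import *
d=load('wrist');tp=np.array([649.531,-.045,230.428]);tr=np.array([[0,1,-.001636],[1,0,0],[0,-.001636,-1]])
P=pose(d,tp,tr);I=d['color'].astype(int);C=cloud(d,P)
hsv=cv2.cvtColor(d['color'],cv2.COLOR_RGB2HSV)
w=lambda p,z:ray(d,p,z,P)[:,:2].round(1).tolist()
for n,p in [('table',(400,250)),('rackfloor',(320,200)),('knob',(248,142)),('button',(277,213)),('blue',(302,157)),('white',(145,85)),('ringP',(267,130))]:
    print(n,C[p[1],p[0]].round(1),d['color'][p[1],p[0]])
c,s,e,k=blob((C[...,2]>95)&(C[...,2]<130),(248,142));print('knob',c,s,w(c,105))
c,s,e,k=blob((C[...,2]>68)&(C[...,2]<80),(277,213));print('button',c,s,w(c,73),w(e[0],73))
c,s,e,k=blob((hsv[...,0]>100)&(hsv[...,0]<125)&(hsv[...,1]>110)&(hsv[...,2]>60),(302,157));print('blue',c,s,w(e[0],14))
c,s,e,k=blob(hsv[...,2]>95,(145,85));print('white',c,s,w(e[0],9))
print('rack',w([[203,94],[325,66],[354,222],[249,243]],9))
print('rings',w([[267,130],[284,193]],5))
a=cv2.resize(d['color'][50:260,120:400,::-1],(800,600),interpolation=cv2.INTER_CUBIC);cv2.imwrite('pics/crop2.png',a)
# fixture, mat from scene
d=load('scene');hsv=cv2.cvtColor(d['color'],cv2.COLOR_RGB2HSV)
c,s,e,k=blob((hsv[...,0]<20)&(hsv[...,1]>120)&(hsv[...,2]>90),(366,192));print('pad',c,s,ray(d,c,15),ray(d,e[0],15))
E
```

```text
table [ 752.1 -113.3    1.9] [232 232 227]
rackfloor [645.7 -42.2   3.9] [233 236 235]
knob [587.8  46.1 115.2] [43 43 42]
button [602.  -32.8  73.3] [233 235 238]
blue [625.  14.  14.] [233 235 237]
white [454.5  92.6   9.6] [166 162 156]
ringP [594.   49.7  58.9] [75 75 73]
knob [247.65792541 143.07575758] [ 225  120   47   47 1716] [[585.0, 43.7]]
button [276.25154639 212.57938144] [264 201  25  24 485] [[601.2, -32.4]] [[601.1, -32.7]]
blue [301.21917808 156.58219178] [290 147  23  23 146] [[624.1, 13.1]]
white [144.61324042  84.91811847] [132  72  27  27 574] [[453.1, 92.5]]
rack [[516.7, 83.3], [651.6, 111.8], [688.7, -69.9], [553.5, -99.5]]
rings [[584.5, 43.8], [601.2, -32.7]]
pad [364.84615385 191.1025641 ] [359 188  13   7  78] [[ 495.23922977 -309.18366797   15.        ]] [[ 494.98643208 -310.07176235   15.        ]]
```

View pics/crop2.png

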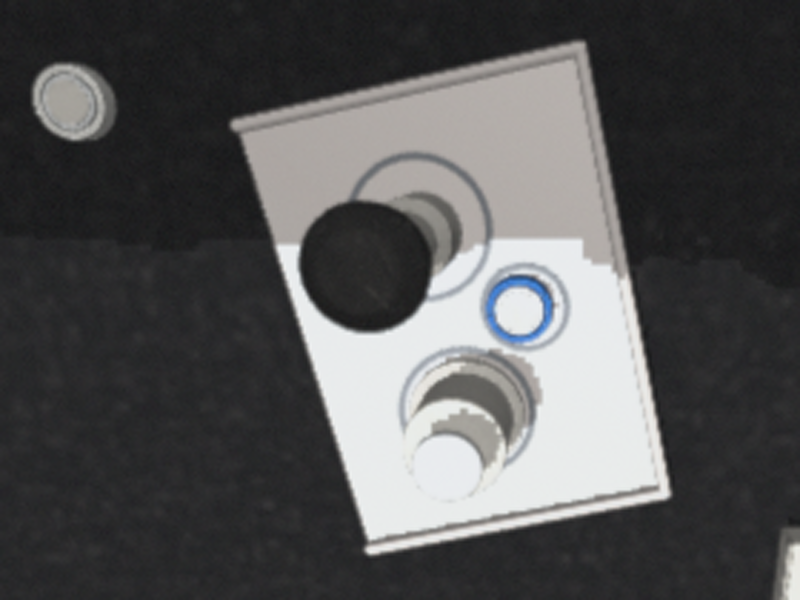

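Emit:
send_rows --targets '[[[1, 0.15, -0.2, 0.25, -0.07], [1, 0.291, -0.431, 0.5, -0.133], [1, 0.291, -0.431, 0.5, -0.133], [1, 0.291, -0.431, 0.5, -0.133], [1, 0.291, -0.431, 0.55, -0.133], [1, 0.291, -0.431, 0.65, -0.133], [1, 0.291, -0.431, 0.75, -0.133], [1, 0.291, -0.431, 0.85, -0.133], [1, 0.291, -0.431, 0.93, -0.133], [1, 0.291, -0.431, 0.99, -0.133], [1, 0.291, -0.431, 0.99, -0.133], [1, 0.291, -0.431, 0.99, -0.133]]]' --force 50

```text
t: 1.15
tool_pos: [585.7, 43.3, 82.8]
tool_rot: [[-0.207, 0.978, -0.0], [0.978, 0.207, -0.0], [-0.0, -0.0, -1.0]]
contact_force: [0.7, 0.4, -0.1]
gripper_width: 85.7
gripper_force: 0.0
```

```bash
cat >> h.py <<'E'
def plan(s,x,y,z,yaw=None):
    "shift (tool units) from measured pose to world x,y,z; yaw = direction of tool y in deg"
    R=np.array(s['tool_rot']);v=R.T@(np.array([x,y,z])-s['tool_pos'])/150
    a=np.degrees(np.arctan2(R[1,1],R[0,1]));t=0 if yaw is None else -((yaw-a+90)%180-90)/90
    return v.round(3).tolist(),round(t,3)
E
python3 - <<'E'
from station import bot
from h import *
s=bot.get_state();print(s['t'],s['tool_pos'].round(1),s['tool_rot'].round(3).tolist(),s['contact_force'].round(1),s['gripper_width'])
d=bot.snapshot('wrist');np.savez('pics/wrist1.npz',**d);cv2.imwrite('pics/wrist1.png',d['color'][:,:,::-1])
E
```

```text
1.15 [585.7  43.3  82.8] [[-0.207, 0.978, -0.0], [0.978, 0.207, -0.0], [-0.0, -0.0, -1.0]] [ 0.7  0.4 -0.1] 85.72885077952138
```

View pics/wrist1.png

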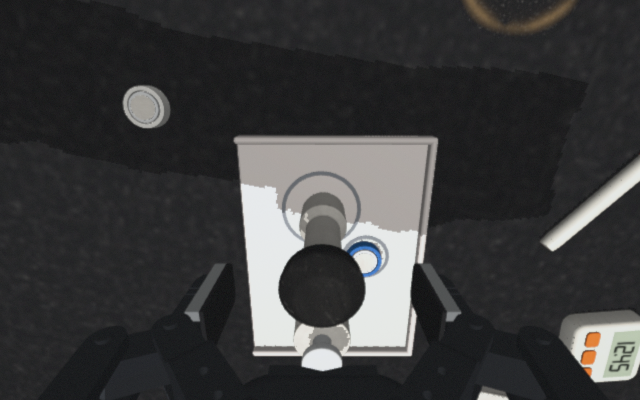

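The view shows the knob (322,285) centred between the pads. I'll close, then lift.

Emit:
send_rows --targets '[[[-0.3, 0, 0, 0, 0], [-0.3, 0, 0, 0, 0], [-0.3, 0, 0, 0, 0], [-0.3, 0, 0, 0, 0], [-0.3, 0, 0, 0, 0], [-0.3, 0, 0, 0, 0], [-0.3, 0, 0, 0, 0], [-0.3, 0, 0, 0, 0], [-0.3, 0, 0, 0, 0], [-0.3, 0, 0, 0, 0]]]' --force 50

```text
t: 2.03
tool_pos: [585.7, 43.7, 83.6]
tool_rot: [[-0.207, 0.978, 0.001], [0.978, 0.207, 0.0], [-0.0, 0.001, -1.0]]
contact_force: [-1.9, -0.8, 6.0]
gripper_width: 36.5
gripper_force: 49.7
```

Emit:
send_rows --targets '[[[-0.3, 0, 0, -0.03, 0], [-0.3, 0, 0, -0.1, 0], [-0.3, 0, 0, -0.2, 0], [-0.3, 0, 0, -0.3, 0], [-0.3, 0, 0, -0.4, 0], [-0.3, 0, 0, -0.5, 0], [-0.3, 0, 0, -0.58, 0], [-0.3, 0, 0, -0.64, 0], [-0.3, 0, 0, -0.66, 0], [-0.3, 0, 0, -0.66, 0]]]'

```text
t: 2.87
tool_pos: [585.6, 43.7, 182.5]
tool_rot: [[-0.207, 0.978, 0.001], [0.978, 0.207, 0.0], [-0.0, 0.001, -1.0]]
contact_force: [-0.4, 0.7, -2.5]
gripper_width: 36.4
gripper_force: 50.4
```

Run:
```python
from station import bot
from h import *
s=bot.get_state();print(s['t'],s['tool_pos'].round(1),s['contact_force'].round(1),s['gripper_width'],s['gripper_force'])
d=bot.snapshot('wrist');P=pose(d,s['tool_pos'],s['tool_rot']);np.savez('pics/wrist2.npz',**d,tp=s['tool_pos'],tr=s['tool_rot']);cv2.imwrite('pics/wrist2.png',d['color'][:,:,::-1])
print(plan(s,480,345,s['tool_pos'][2],12))
```

```text
2.8667 [585.6  43.7 182.5] [-0.4  0.7 -2.5] 36.38769723604811 50.41783352731727
([2.111, -0.272, -0.0], np.float64(-0.0))
```

Emit:
send_rows --targets '[[[-0.3, 0.04, 0, 0, 0], [-0.3, 0.12, -0.01, 0, 0], [-0.3, 0.22, -0.03, 0, 0], [-0.3, 0.32, -0.04, 0, 0], [-0.3, 0.43, -0.055, 0, 0], [-0.3, 0.54, -0.07, 0, 0], [-0.3, 0.65, -0.08, 0, 0], [-0.3, 0.76, -0.1, 0, 0], [-0.3, 0.85, -0.11, 0, 0], [-0.3, 0.92, -0.12, 0, 0], [-0.3, 0.97, -0.13, 0, 0], [-0.3, 1.0, -0.136, 0, 0]]]'

```text
t: 3.92
tool_pos: [533.4, 187.6, 181.5]
tool_rot: [[-0.209, 0.978, -0.001], [0.978, 0.209, 0.0], [0.0, -0.001, -1.0]]
contact_force: [-0.0, -0.4, -3.3]
gripper_width: 36.4
gripper_force: 50.4
```

Run:
```python
from station import bot
from h import *
s=bot.get_state();print(s['t'],s['tool_pos'].round(1),s['contact_force'].round(1),s['gripper_width'],s['gripper_force'])
d=bot.snapshot('wrist');np.savez('pics/wrist3.npz',**d,tp=s['tool_pos'],tr=s['tool_rot']);cv2.imwrite('pics/wrist3.png',d['color'][:,:,::-1])
```

```text
3.9167 [533.4 187.6 181.5] [-0.  -0.4 -3.3] 36.42340666603836 50.41746427654289
```

View pics/wrist3.png

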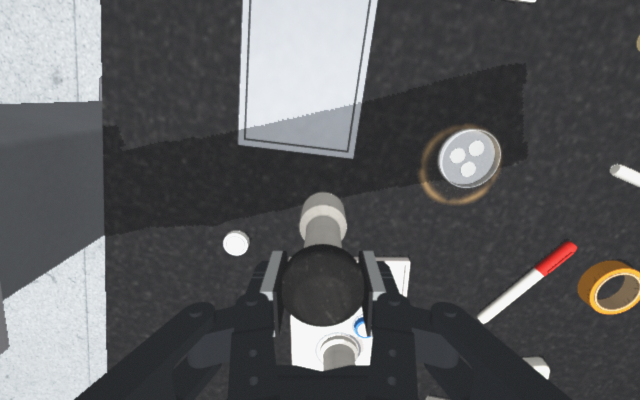

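The punch hangs straight and the mat's near edge runs (239,144)–(354,157). I'll compute the mat centre from that.

Run:
```python
from station import bot
from h import *
d=load('wrist',3);P=pose(d,d['tp'],d['tr']);w=ray(d,[[239,144],[354,157],[243,0],[377,0]],3,P)[:,:2]
print(w.round(1).tolist(),np.linalg.norm(w[0]-w[1]))
ex=(w[1]-w[0]);ex/=np.linalg.norm(ex);ey=np.array([-ex[1],ex[0]]);c=(w[0]+w[1])/2+100*ey
print('mat c',c,'ang',np.degrees(np.arctan2(ex[1],ex[0])),np.degrees(np.arctan2(*(w[2]-w[0])[::-1]))-90)
for k in(40,-42):print(k,c+k*ey)
q=c+40*ey;print(plan(bot.get_state(),q[0],q[1],181.5))
```

```text
[[441.8, 203.8], [560.4, 215.4], [429.5, 331.8], [546.4, 356.8]] 119.18491559341365
mat c [491.37871906 309.11518971] ang 5.573672699119611 5.469152383995919
40 [487.49369568 348.92607507]
-42 [495.4579936  267.31376008]
([1.114, -0.075, 0.001], 0)
```

Emit:
send_rows --targets '[[[-0.3, 0.04, 0, 0, 0], [-0.3, 0.12, -0.01, 0, 0], [-0.3, 0.22, -0.02, 0, 0], [-0.3, 0.32, -0.03, 0, 0], [-0.3, 0.43, -0.035, 0, 0], [-0.3, 0.54, -0.04, 0, 0], [-0.3, 0.65, -0.05, 0, 0], [-0.3, 0.76, -0.055, 0, 0], [-0.3, 0.85, -0.06, 0, 0], [-0.3, 0.92, -0.07, 0, 0], [-0.3, 0.97, -0.075, 0, 0], [-0.3, 1.0, -0.075, 0, 0]]]'

```text
t: 4.97
tool_pos: [491.7, 331.5, 181.7]
tool_rot: [[-0.208, 0.978, -0.0], [0.978, 0.208, 0.0], [0.0, -0.0, -1.0]]
contact_force: [0.3, 0.2, -2.1]
gripper_width: 36.2
gripper_force: 50.4
```

Emit:
send_rows --targets '[[[-0.3, 0.06, 0, 0.03, 0], [-0.3, 0.11, 0, 0.1, 0], [-0.3, 0.114, 0, 0.2, 0], [-0.3, 0.114, 0, 0.3, 0], [-0.3, 0.114, 0, 0.4, 0], [-0.3, 0.114, 0, 0.48, 0], [-0.3, 0.114, 0, 0.54, 0], [-0.3, 0.114, 0, 0.59, 0], [-0.3, 0.114, 0, 0.62, 0], [-0.3, 0.114, 0, 0.64, 0], [-0.3, 0.114, 0, 0.655, 0], [-0.3, 0.114, 0, 0.655, 0]]]'

```text
t: 5.97
tool_pos: [488.7, 347.3, 83.6]
tool_rot: [[-0.207, 0.978, 0.0], [0.978, 0.207, 0.0], [0.0, 0.0, -1.0]]
contact_force: [0.2, 0.0, -3.1]
gripper_width: 36.4
gripper_force: 50.4
```

Run:
```python
from station import bot
s=bot.get_state();print(s['t'],s['tool_pos'].round(1),s['contact_force'].round(1),s['gripper_width'])
```

```text
5.9667 [488.7 347.3  83.6] [ 0.2  0.  -3.1] 36.41806345834885
```

Emit:
send_rows --targets '[[[-0.3, 0, 0, 0.006, 0], [-0.3, 0, 0, 0.012, 0], [-0.3, 0, 0, 0.014, 0], [-0.3, 0, 0, 0.014, 0]]]'

```text
t: 6.3
tool_pos: [488.7, 347.4, 81.7]
tool_rot: [[-0.207, 0.978, 0.0], [0.978, 0.207, 0.0], [0.0, 0.0, -1.0]]
contact_force: [0.7, 0.4, -2.4]
gripper_width: 36.8
gripper_force: 50.4
```

Emit:
send_rows --targets '[[[0, 0, 0, 0, 0], [0.3, 0, 0, 0, 0], [0.6, 0, 0, 0, 0], [1, 0, 0, 0, 0], [1, 0, 0, 0, 0], [1, 0, 0, 0, 0], [1, 0, 0, 0, 0], [1, 0, 0, 0, 0], [1, 0, 0, -0.05, 0], [1, 0, 0, -0.15, 0], [1, 0, 0, -0.3, 0], [1, 0, 0, -0.45, 0]]]'

```text
t: 7.3
tool_pos: [488.3, 347.0, 149.8]
tool_rot: [[-0.207, 0.978, -0.001], [0.978, 0.207, -0.001], [-0.0, -0.001, -1.0]]
contact_force: [1.0, 0.9, 1.7]
gripper_width: 85.2
gripper_force: 0.0
```

Emit:
send_rows --targets '[[[1, -0.05, 0, -0.1, 0], [1, -0.2, 0.02, -0.2, 0], [1, -0.35, 0.04, -0.2, 0], [1, -0.5, 0.06, -0.2, 0], [1, -0.65, 0.08, -0.2, 0], [1, -0.8, 0.1, -0.2, 0], [1, -0.9, 0.12, -0.2, 0], [1, -1, 0.13, -0.2, 0], [1, -1, 0.13, -0.2, 0]]]'

```text
t: 8.05
tool_pos: [540.2, 200.8, 179.6]
tool_rot: [[-0.203, 0.979, 0.001], [0.979, 0.203, -0.001], [-0.001, 0.001, -1.0]]
contact_force: [0.9, -0.5, -0.5]
gripper_width: 85.3
gripper_force: 0.0
```

Run:
```python
from station import bot
from h import *
s=bot.get_state();print(s['t'],s['tool_pos'].round(1),s['contact_force'].round(1),s['gripper_width'])
d=bot.snapshot('wrist');np.savez('pics/wrist4.npz',**d,tp=s['tool_pos'],tr=s['tool_rot']);cv2.imwrite('pics/wrist4.png',d['color'][:,:,::-1])
print(plan(s,601.2,-32.6,150,12),plan(s,601.2,-32.6,16,12))
```

```text
8.05 [540.2 200.8 179.6] [ 0.9 -0.5 -0.5] 85.33700401941532
([-1.606, 0.082, 0.2], np.float64(-0.003)) ([-1.605, 0.082, 1.093], np.float64(-0.003))
```

View pics/wrist4.png

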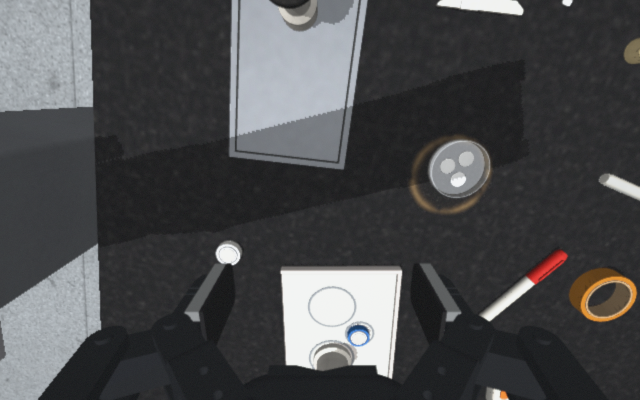

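The punch stands upright on the mat at (297,12). I'll go toward the die and take one look on the way.

Emit:
send_rows --targets '[[[1, -0.15, 0.01, 0, 0], [1, -0.35, 0.03, 0, 0], [1, -0.55, 0.05, 0, 0], [1, -0.75, 0.06, 0, 0], [1, -0.9, 0.07, 0, 0], [1, -1, 0.08, 0, 0], [1, -1, 0.08, 0, 0], [1, -1, 0.08, 0, 0]]]'

```text
t: 8.77
tool_pos: [581.6, 61.1, 179.2]
tool_rot: [[-0.207, 0.978, 0.0], [0.978, 0.207, 0.001], [0.001, 0.0, -1.0]]
contact_force: [0.7, 0.0, -0.5]
gripper_width: 85.5
gripper_force: 0.0
```

Run:
```python
from station import bot
from h import *
s=bot.get_state()
d=bot.snapshot('wrist');np.savez('pics/wrist5.npz',**d,tp=s['tool_pos'],tr=s['tool_rot']);cv2.imwrite('pics/wrist5.png',d['color'][:,:,::-1])
P=pose(d,s['tool_pos'],s['tool_rot']);C=cloud(d,P)
D=ray(d,(0,0),73,P)
c,sz,e,k=blob((C[...,2]>68)&(C[...,2]<80)&(abs(C[...,0]-601)<40)&(abs(C[...,1]+33)<40),(320,250));print('button',c,sz,ray(d,[c,e[0]],73,P))
hsv=cv2.cvtColor(d['color'],cv2.COLOR_RGB2HSV)
c,sz,e,k=blob((hsv[...,0]>100)&(hsv[...,0]<125)&(hsv[...,1]>110)&(hsv[...,2]>60)&(abs(C[...,0]-624)<30)&(abs(C[...,1]-13)<30),(320,200));print('blue',c,sz,ray(d,e[0],14,P))
print(s['tool_pos'],plan(s,601.2,-32.6,17,12))
```

```text
button [322.13285458 294.0502693 ] [309 282  27  25 557] [[600.46244796 -31.59498731  73.        ]
 [600.53967193 -31.82388713  73.        ]]
blue [351.06122449 227.7244898 ] [340 218  25  24 196] [[623.29165616  14.01977827  14.        ]]
[581.63736696  61.09524816 179.15801132] ([-0.639, -0.002, 1.081], np.float64(-0.001))
```

Emit:
send_rows --targets '[[[1, -0.2, 0, 0, 0], [1, -0.4, 0, 0.1, 0], [1, -0.55, 0, 0.25, 0], [1, -0.636, 0, 0.4, 0], [1, -0.636, -0.002, 0.5, 0], [1, -0.636, -0.002, 0.5, 0], [1, -0.636, -0.002, 0.5, 0]]]'

```text
t: 9.4
tool_pos: [600.7, -30.7, 103.6]
tool_rot: [[-0.21, 0.978, -0.002], [0.978, 0.21, 0.001], [0.001, -0.001, -1.0]]
contact_force: [0.3, 0.9, 0.6]
gripper_width: 85.3
gripper_force: 0.0
```

Emit:
send_rows --targets '[[[1, 0, 0, 0.08, 0], [1, 0, 0, 0.18, 0], [1, 0, 0, 0.28, 0], [1, 0, 0, 0.38, 0], [1, 0, 0, 0.48, 0], [1, 0, 0, 0.55, 0], [1, 0, 0, 0.59, 0], [1, 0, 0, 0.608, 0], [1, 0, 0, 0.608, 0], [1, 0, 0, 0.608, 0]]]'

```text
t: 10.23
tool_pos: [601.7, -32.9, 13.5]
tool_rot: [[-0.208, 0.978, 0.001], [0.978, 0.208, 0.0], [-0.0, 0.001, -1.0]]
contact_force: [0.0, 1.2, 1.1]
gripper_width: 85.5
gripper_force: 0.0
```

Emit:
send_rows --targets '[[[0, 0, 0, 0, 0], [0, 0, 0, 0, 0], [0, 0, 0, 0, 0], [0, 0, 0, 0, 0], [0, 0, 0, 0, 0], [0, 0, 0, 0, 0], [0, 0, 0, 0, 0], [0, 0, 0, 0, 0]]]' --force 80

```text
t: 10.9
tool_pos: [601.4, -33.1, 13.9]
tool_rot: [[-0.207, 0.978, 0.001], [0.978, 0.207, -0.0], [-0.0, 0.001, -1.0]]
contact_force: [-2.9, 0.4, 9.3]
gripper_width: 44.0
gripper_force: 60.0
```

Emit:
send_rows --targets '[[[-0.3, 0, 0, 0, 0], [-0.3, 0, 0, 0, 0], [-0.3, 0, 0, 0, 0], [-0.3, 0, 0, 0, 0]]]' --force 80

```text
t: 11.23
tool_pos: [601.3, -33.1, 14.1]
tool_rot: [[-0.207, 0.978, 0.001], [0.978, 0.207, 0.0], [-0.0, 0.001, -1.0]]
contact_force: [-5.0, 0.3, 11.1]
gripper_width: 43.1
gripper_force: 79.6
```

Emit:
send_rows --targets '[[[-0.3, 0, 0, -0.03, 0], [-0.3, 0, 0, -0.1, 0], [-0.3, 0, 0, -0.2, 0], [-0.3, 0, 0, -0.3, 0], [-0.3, 0, 0, -0.4, 0], [-0.3, 0, 0, -0.5, 0], [-0.3, 0, 0, -0.58, 0], [-0.3, 0, 0, -0.64, 0], [-0.3, 0, 0, -0.66, 0], [-0.3, 0, 0, -0.66, 0]]]'

```text
t: 12.07
tool_pos: [601.4, -33.0, 112.4]
tool_rot: [[-0.207, 0.978, 0.001], [0.978, 0.207, 0.0], [-0.0, 0.001, -1.0]]
contact_force: [-0.9, -0.6, -5.9]
gripper_width: 43.0
gripper_force: 81.9
```

Emit:
send_rows --targets '[[[-0.3, 0.04, 0, 0, 0], [-0.3, 0.12, -0.01, 0, 0], [-0.3, 0.22, -0.03, 0, 0], [-0.3, 0.32, -0.04, 0, 0], [-0.3, 0.43, -0.055, 0, 0], [-0.3, 0.54, -0.07, 0, 0], [-0.3, 0.65, -0.08, 0, 0], [-0.3, 0.76, -0.1, 0, 0], [-0.3, 0.85, -0.11, 0, 0], [-0.3, 0.92, -0.12, 0, 0], [-0.3, 0.97, -0.13, 0, 0], [-0.3, 1.0, -0.136, 0, 0]]]'

```text
t: 13.07
tool_pos: [549.2, 110.9, 111.4]
tool_rot: [[-0.209, 0.978, -0.001], [0.978, 0.209, 0.0], [0.0, -0.001, -1.0]]
contact_force: [-0.4, 0.2, -7.0]
gripper_width: 43.0
gripper_force: 81.9
```

Run:
```python
from station import bot
from h import *
s=bot.get_state();print(s['t'],s['tool_pos'].round(1),s['contact_force'].round(1),s['gripper_width'])
print(plan(s,495.5,265.5,s['tool_pos'][2],12))
d=bot.snapshot('wrist');np.savez('pics/wrist6.npz',**d,tp=s['tool_pos'],tr=s['tool_rot']);cv2.imwrite('pics/wrist6.png',d['color'][:,:,::-1])
```

```text
13.0667 [549.2 110.9 111.4] [-0.4  0.2 -7. ] 42.9955203055986
([1.083, -0.135, 0.0], np.float64(0.001))
```

View pics/wrist6.png

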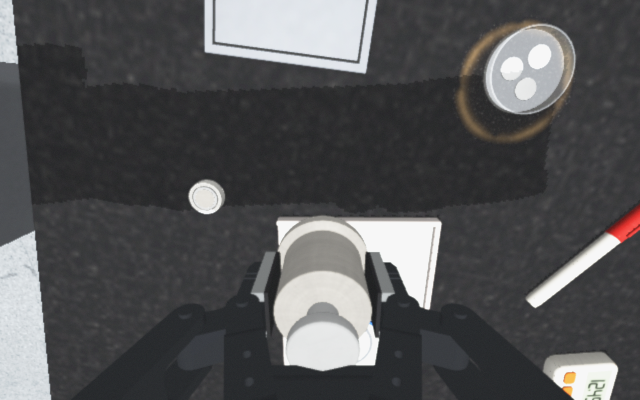

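The die hangs upright in the grip. I'll carry it to the mat.

Emit:
send_rows --targets '[[[-0.3, 0.04, 0, 0, 0], [-0.3, 0.12, -0.01, 0, 0], [-0.3, 0.22, -0.03, 0, 0], [-0.3, 0.32, -0.04, 0, 0], [-0.3, 0.43, -0.055, 0, 0], [-0.3, 0.54, -0.07, 0, 0], [-0.3, 0.65, -0.08, 0, 0], [-0.3, 0.76, -0.1, 0, 0], [-0.3, 0.85, -0.11, 0, 0], [-0.3, 0.92, -0.12, 0, 0], [-0.3, 0.97, -0.13, 0, 0], [-0.3, 1.0, -0.135, 0, 0]]]'

```text
t: 14.12
tool_pos: [498.6, 253.0, 111.7]
tool_rot: [[-0.208, 0.978, -0.0], [0.978, 0.208, 0.0], [0.0, -0.0, -1.0]]
contact_force: [-0.1, -0.6, -6.9]
gripper_width: 43.2
gripper_force: 81.9
```

Emit:
send_rows --targets '[[[-0.3, 0.05, 0, 0.03, 0], [-0.3, 0.083, 0, 0.1, 0], [-0.3, 0.083, 0, 0.2, 0], [-0.3, 0.083, 0, 0.3, 0], [-0.3, 0.083, 0, 0.4, 0], [-0.3, 0.083, 0, 0.48, 0], [-0.3, 0.083, 0, 0.54, 0], [-0.3, 0.083, 0, 0.59, 0], [-0.3, 0.083, 0, 0.62, 0], [-0.3, 0.083, 0, 0.64, 0], [-0.3, 0.083, 0, 0.648, 0], [-0.3, 0.083, 0, 0.648, 0]]]'

```text
t: 15.12
tool_pos: [496.8, 264.3, 14.7]
tool_rot: [[-0.207, 0.978, 0.0], [0.978, 0.207, 0.0], [0.0, 0.0, -1.0]]
contact_force: [-1.0, -0.2, -7.2]
gripper_width: 42.9
gripper_force: 81.8
```

Run:
```python
from station import bot
s=bot.get_state();print(s['t'],s['tool_pos'].round(1),s['contact_force'].round(1),s['gripper_width'])
```

```text
15.1167 [496.8 264.3  14.7] [-1.  -0.2 -7.2] 42.87301036554801
```

Emit:
send_rows --targets '[[[-0.3, 0, 0, 0.006, 0], [-0.3, 0, 0, 0.012, 0], [-0.3, 0, 0, 0.016, 0], [-0.3, 0, 0, 0.016, 0], [-0.3, 0, 0, 0.016, 0]]]'

```text
t: 15.53
tool_pos: [496.6, 264.2, 12.3]
tool_rot: [[-0.207, 0.978, 0.0], [0.978, 0.207, 0.0], [0.0, 0.0, -1.0]]
contact_force: [0.4, 0.1, -7.0]
gripper_width: 43.0
gripper_force: 81.9
```

Emit:
send_rows --targets '[[[0.3, 0, 0, 0, 0], [0.6, 0, 0, 0, 0], [1, 0, 0, 0, 0], [1, 0, 0, 0, 0], [1, 0, 0, 0, 0], [1, 0, 0, 0, 0], [1, 0, 0, -0.05, 0], [1, 0, 0, -0.15, 0], [1, 0, 0, -0.3, 0], [1, 0, 0, -0.5, 0], [1, 0, 0, -0.7, 0], [1, 0, 0, -0.8, 0]]]'

```text
t: 16.53
tool_pos: [497.8, 265.0, 136.6]
tool_rot: [[-0.207, 0.978, 0.004], [0.978, 0.207, 0.002], [0.001, 0.004, -1.0]]
contact_force: [-0.1, 1.0, 0.4]
gripper_width: 85.3
gripper_force: 0.0
```

Emit:
send_rows --targets '[[[1, -0.05, 0.02, -0.1, 0.05], [1, -0.2, 0.1, -0.2, 0.1], [1, -0.35, 0.15, -0.2, 0.2], [1, -0.5, 0.2, -0.2, 0.3], [1, -0.65, 0.25, -0.2, 0.4], [1, -0.8, 0.3, -0.2, 0.5], [1, -0.9, 0.35, -0.2, 0.6], [1, -1, 0.4, -0.2, 0.7], [1, -1, 0.4, -0.2, 0.8], [1, -1, 0.4, -0.2, 0.9], [1, -1, 0.4, -0.2, 1], [1, -1, 0.4, -0.2, 1]]]'

```text
t: 17.53
tool_pos: [586.4, 129.9, 162.7]
tool_rot: [[0.934, 0.358, 0.0], [0.358, -0.934, 0.0], [0.0, -0.0, -1.0]]
contact_force: [0.4, 0.8, 0.1]
gripper_width: 85.5
gripper_force: 0.0
```

Run:
```python
from station import bot
from h import *
s=bot.get_state();print(s['t'],s['tool_pos'].round(1),s['tool_rot'].round(3).tolist(),s['qpos'].round(2),s['gripper_width'])
print(plan(s,623.7,13.5,100,102))
```

```text
17.5333 [586.4 129.9 162.7] [[0.934, 0.358, 0.0], [0.358, -0.934, 0.0], [0.0, -0.0, -1.0]] [-0.38  0.28  0.1   1.68 -0.03  1.18 -1.47] 85.47275694084804
([-0.046, 0.814, 0.418], np.float64(0.1))
```

Emit:
send_rows --targets '[[[0.3, -0.02, 0.2, 0.1, 0.05], [0.3, -0.046, 0.4, 0.2, 0.1], [0.3, -0.046, 0.6, 0.35, 0.1], [0.3, -0.046, 0.814, 0.418, 0.1], [0.3, -0.046, 0.814, 0.418, 0.1], [0.3, -0.046, 0.814, 0.418, 0.1], [0.3, -0.046, 0.814, 0.418, 0.1], [0.3, -0.046, 0.814, 0.418, 0.1]]]'

```text
t: 18.2
tool_pos: [624.6, 15.3, 100.3]
tool_rot: [[0.976, 0.216, 0.001], [0.216, -0.976, 0.001], [0.001, -0.001, -1.0]]
contact_force: [-0.1, 0.3, -0.0]
gripper_width: 55.8
gripper_force: 0.0
```

Run:
```python
from station import bot
from h import *
s=bot.get_state();print(s['t'],s['tool_pos'].round(1),s['gripper_width'])
d=bot.snapshot('wrist');np.savez('pics/wrist7.npz',**d,tp=s['tool_pos'],tr=s['tool_rot']);cv2.imwrite('pics/wrist7.png',d['color'][:,:,::-1])
P=pose(d,s['tool_pos'],s['tool_rot'])
hsv=cv2.cvtColor(d['color'],cv2.COLOR_RGB2HSV)
c,sz,e,k=blob((hsv[...,0]>100)&(hsv[...,0]<125)&(hsv[...,1]>110)&(hsv[...,2]>60),(320,300));q=ray(d,e[0],12,P)[0];print('blue',c,sz,e,q)
print(plan(s,q[0],q[1],6,102))
```

```text
18.2 [624.6  15.3 100.3] 55.751030690811696
blue [325.16237113 204.24226804] [309 189  34  35 388] ((325.5, 206.17999267578125), 17.361047744750977) [625.14534313  12.38604666  12.        ]
([-0.001, 0.02, 0.628], np.float64(0.005))
```

View pics/wrist7.png

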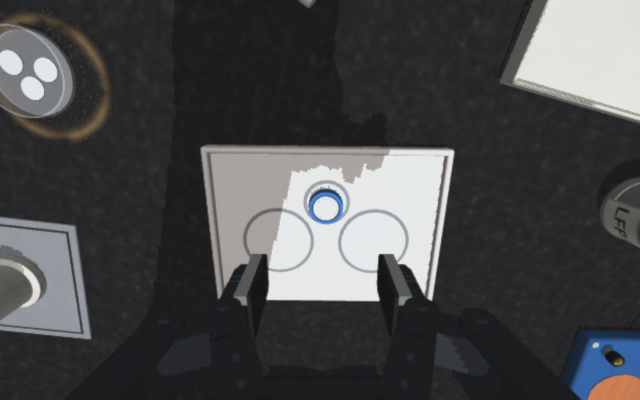

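The rack is clear: rear blue holder at (325,206), empty front circles at (279,240) and (373,240). I'll descend on the blue holder.

Emit:
send_rows --targets '[[[0.3, 0, 0.018, 0.08, 0.005], [0.3, 0, 0.018, 0.18, 0.005], [0.3, 0, 0.018, 0.28, 0.005], [0.3, 0, 0.018, 0.38, 0.005], [0.3, 0, 0.018, 0.48, 0.005], [0.3, 0, 0.018, 0.55, 0.005], [0.3, 0, 0.018, 0.6, 0.005], [0.3, 0, 0.018, 0.62, 0.005], [0.3, 0, 0.018, 0.62, 0.005], [0.3, 0, 0.018, 0.62, 0.005]]]'

```text
t: 19.08
tool_pos: [625.3, 11.1, 6.9]
tool_rot: [[0.979, 0.206, 0.001], [0.206, -0.979, 0.0], [0.001, 0.0, -1.0]]
contact_force: [0.1, -0.5, -0.5]
gripper_width: 55.7
gripper_force: 0.0
```

Emit:
send_rows --targets '[[[0, 0, 0, 0, 0], [-0.2, 0, 0, 0, 0], [-0.5, 0, 0, 0, 0], [-0.6, 0, 0, 0, 0], [-0.6, 0, 0, 0, 0], [-0.6, 0, 0, 0, 0], [-0.6, 0, 0, 0, 0], [-0.6, 0, 0, 0, 0]]]' --force 30

```text
t: 19.75
tool_pos: [625.5, 11.0, 7.3]
tool_rot: [[0.979, 0.206, 0.001], [0.206, -0.979, 0.0], [0.001, 0.0, -1.0]]
contact_force: [-1.2, -0.8, 5.9]
gripper_width: 24.9
gripper_force: 29.5
```

Run:
```python
from station import bot
from h import *
d=load('wrist',7);P=pose(d,d['tp'],d['tr']);r=ray(d,[[279,240],[373,240],[327,203]],5,P)[:,:2];print(r, np.linalg.norm(r[0]-r[1]))
s=bot.get_state()
d=bot.snapshot('side');cv2.imwrite('pics/side8.png',cv2.resize(d['color'][150:230,270:370,::-1],(800,600)))
```

```text
[[584.54423846  43.48966783]
 [601.70028908 -34.03223457]
 [625.61650947  11.18772335]] 79.39757820267864
```

Emit:
send_rows --targets '[[[-0.6, 0, 0, -0.03, 0], [-0.6, 0, 0, -0.1, 0], [-0.6, 0, 0, -0.2, 0], [-0.6, 0, 0, -0.3, 0], [-0.6, 0, 0, -0.4, 0], [-0.6, 0, 0, -0.5, 0], [-0.6, 0, 0, -0.6, 0], [-0.6, 0, 0, -0.68, 0], [-0.6, 0, 0, -0.72, 0], [-0.6, 0, 0, -0.72, 0]]]'

```text
t: 20.63
tool_pos: [625.9, 11.1, 116.4]
tool_rot: [[0.979, 0.206, 0.003], [0.206, -0.979, 0.0], [0.003, 0.0, -1.0]]
contact_force: [0.0, 0.0, 0.6]
gripper_width: 24.7
gripper_force: 29.5
```

Emit:
send_rows --targets '[[[-0.6, -0.03, 0.04, 0, 0], [-0.6, -0.08, 0.12, 0, 0], [-0.6, -0.15, 0.2, 0, 0], [-0.6, -0.24, 0.32, 0, 0], [-0.6, -0.33, 0.44, 0, 0], [-0.6, -0.42, 0.55, 0, 0], [-0.6, -0.51, 0.66, 0, 0], [-0.6, -0.58, 0.76, 0, 0], [-0.6, -0.65, 0.85, 0, 0], [-0.6, -0.7, 0.9, 0, 0], [-0.6, -0.73, 0.94, 0, 0], [-0.6, -0.75, 0.955, 0, 0]]]'

```text
t: 21.63
tool_pos: [543.4, -154.0, 114.2]
tool_rot: [[0.979, 0.204, -0.001], [0.204, -0.979, -0.0], [-0.001, 0.0, -1.0]]
contact_force: [0.2, 0.6, -0.1]
gripper_width: 24.8
gripper_force: 29.5
```

Emit:
send_rows --targets '[[[-0.6, -0.03, 0.04, 0, 0], [-0.6, -0.08, 0.12, 0, 0], [-0.6, -0.15, 0.2, 0, 0], [-0.6, -0.24, 0.32, 0, 0], [-0.6, -0.33, 0.44, 0, 0], [-0.6, -0.42, 0.55, 0, 0], [-0.6, -0.51, 0.66, 0, 0], [-0.6, -0.58, 0.76, 0, 0], [-0.6, -0.65, 0.85, 0, 0], [-0.6, -0.7, 0.9, 0, 0], [-0.6, -0.73, 0.94, 0, 0], [-0.6, -0.75, 0.955, 0, 0]]]'

```text
t: 22.63
tool_pos: [463.7, -316.2, 114.4]
tool_rot: [[0.979, 0.206, -0.0], [0.206, -0.979, -0.0], [-0.0, 0.0, -1.0]]
contact_force: [0.4, 0.6, -0.6]
gripper_width: 24.9
gripper_force: 29.5
```

Run:
```python
from station import bot
from h import *
bot.snapshot('scene')
s=bot.get_state();print(s['t'],s['tool_pos'].round(1),s['gripper_width'])
d=bot.snapshot('wrist');np.savez('pics/wrist9.npz',**d,tp=s['tool_pos'],tr=s['tool_rot']);cv2.imwrite('pics/wrist9.png',d['color'][:,:,::-1])
P=pose(d,s['tool_pos'],s['tool_rot'])
hsv=cv2.cvtColor(d['color'],cv2.COLOR_RGB2HSV)
c,sz,e,k=blob((hsv[...,0]<20)&(hsv[...,1]>120)&(hsv[...,2]>90),(320,250));q=ray(d,e[0],15,P)[0];print('pad',c,sz,e,q,ray(d,c,15,P)[0])
print(plan(s,q[0],q[1],17.8))
```

```text
22.6833 [ 463.4 -316.2  114.4] 24.949512789626883
pad [321.43045003 161.65312683] [ 289  129   66   66 3422] ((321.4708251953125, 161.62210083007812), 33.35546875) [ 495.79824586 -309.23167618   15.        ] [ 495.76745328 -309.2056203    15.        ]
([0.221, -0.001, 0.644], 0)
```

View pics/wrist9.png

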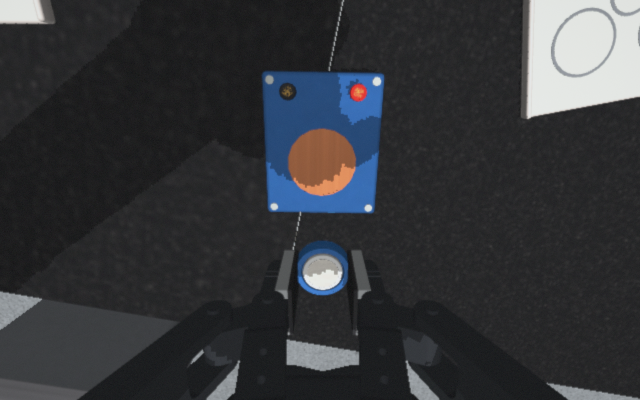

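The copper pad is centred at (321,162); the held blue holder's top is at (322,272). I'll work out the holder's offset from the TCP.

Run:
```python
from h import *
d=load('wrist',9);tp,tr=d['tp'],d['tr'];P=pose(d,tp,tr)
I=d['color'].astype(int);m=(I.min(2)>130);m[:250]=0
c,s,e,k=blob(m,(322,272));print(c,s,e)
q=ray(d,[322,271.5],tp[2]+7.7,P)[0];print('tool offs',(tr.T@(q-tp)))
C=cloud(d,P);print(C[260,322],C[272,322],C[285,322])
```

```text
[322.19699812 272.12007505] [ 303  255   39   35 1066] ((322.1842041015625, 271.5), 19.346525192260742)
tool offs [ 0.20361978  0.43152563 -7.70006223]
[ 469.77756588 -315.29566789  121.64158002] [ 463.48766941 -316.61566268  122.2159012 ] [ 455.75572731 -318.23618857  121.68982381]
```

Emit:
send_rows --targets '[[[-0.6, 0.05, 0, 0, 0], [-0.6, 0.13, 0, 0.02, 0], [-0.6, 0.2, 0, 0.1, 0], [-0.6, 0.221, -0.001, 0.2, 0], [-0.6, 0.221, -0.001, 0.3, 0], [-0.6, 0.221, -0.001, 0.4, 0], [-0.6, 0.221, -0.001, 0.5, 0], [-0.6, 0.221, -0.001, 0.57, 0], [-0.6, 0.221, -0.001, 0.61, 0], [-0.6, 0.221, -0.001, 0.635, 0], [-0.6, 0.221, -0.001, 0.635, 0], [-0.6, 0.221, -0.001, 0.635, 0]]]'

```text
t: 23.73
tool_pos: [496.8, -308.8, 19.6]
tool_rot: [[0.978, 0.206, 0.001], [0.206, -0.978, -0.0], [0.0, 0.0, -1.0]]
contact_force: [-0.7, -0.4, 0.5]
gripper_width: 24.6
gripper_force: 29.5
```

Run:
```python
from station import bot
from h import *
bot.snapshot('scene')
s=bot.get_state();print(s['t'],s['tool_pos'].round(1),s['contact_force'].round(1),plan(s,495.8,-309.2,17.4))
```

```text
23.7833 [ 496.9 -308.9   19.9] [-0.3 -0.3  0.1] ([-0.007, 0.0, 0.017], 0)
```

Emit:
send_rows --targets '[[[-0.6, -0.007, 0, 0.006, 0], [-0.6, -0.007, 0, 0.012, 0], [-0.6, -0.007, 0, 0.017, 0], [-0.6, -0.007, 0, 0.017, 0], [-0.6, -0.007, 0, 0.017, 0]]]'

```text
t: 24.2
tool_pos: [495.4, -309.2, 17.3]
tool_rot: [[0.979, 0.206, 0.001], [0.206, -0.979, -0.0], [0.001, 0.0, -1.0]]
contact_force: [-1.7, 0.1, 5.2]
gripper_width: 24.5
gripper_force: 30.1
```

Emit:
send_rows --targets '[[[-0.3, 0, 0, 0, 0], [-0.1, 0, 0, 0, 0], [0.2, 0, 0, 0, 0], [0.2, 0, 0, 0, 0], [0.2, 0, 0, 0, 0], [0.2, 0, 0, 0, 0], [0.2, 0, 0, -0.05, 0], [0.2, 0, 0, -0.15, 0], [0.2, 0, 0, -0.3, 0], [0.2, 0, 0, -0.45, 0], [0.2, -0.1, 0, -0.6, 0], [0.2, -0.25, 0, -0.65, 0]]]'

```text
t: 25.2
tool_pos: [461.3, -316.8, 117.9]
tool_rot: [[0.978, 0.209, 0.005], [0.209, -0.978, -0.002], [0.004, 0.003, -1.0]]
contact_force: [0.5, -1.0, 1.8]
gripper_width: 51.2
gripper_force: 0.0
```

Run:
```python
from station import bot
from h import *
[bot.snapshot('scene') for _ in range(3)]
s=bot.get_state();print(s['t'],s['tool_pos'].round(1),s['gripper_width'])
d=bot.snapshot('wrist');np.savez('pics/wrist10.npz',**d,tp=s['tool_pos'],tr=s['tool_rot']);cv2.imwrite('pics/wrist10.png',d['color'][:,:,::-1])
P=pose(d,s['tool_pos'],s['tool_rot'])
hsv=cv2.cvtColor(d['color'],cv2.COLOR_RGB2HSV)
c,sz,e,k=blob((hsv[...,0]<20)&(hsv[...,1]>120)&(hsv[...,2]>90),(320,160));print('pad',sz,e,ray(d,e[0],15,P)[0])
c,sz,e,k=blob((d['color'].min(2)>110)&(np.hypot(*(np.indices(d['color'].shape[:2])-np.array([160,321])[:,None,None]))<40),(320,155));print('cell',sz,e,ray(d,e[0],25,P)[0])
print(plan(s,453,93,110,102))
```

```text
25.35 [ 457.8 -317.8  115.7] 51.113697954833874
pad [ 288  121   66   67 2348] ((320.56976318359375, 154.2441864013672), 33.34485626220703) [ 495.70753997 -309.1603019    15.        ]
cell [308 145  27  27 545] ((321.1666564941406, 157.8333282470703), 13.21835708618164) [ 494.93336884 -309.83030844   25.        ]
([0.527, -2.688, 0.036], np.float64(-0.003))
```

View pics/wrist10.png

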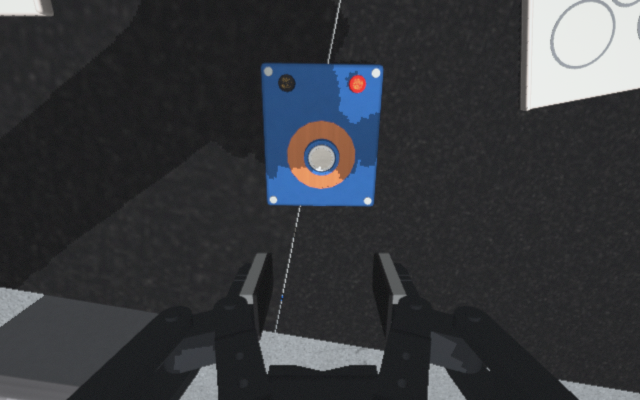

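The blue holder sits at (321,158) on the pad centred at (321,154), within about 1 mm after allowing for height. Next is the white holder.

Emit:
send_rows --targets '[[[0.3, 0.05, -0.2, 0, 0], [0.3, 0.09, -0.4, 0, 0], [0.3, 0.13, -0.6, 0, 0], [0.3, 0.16, -0.8, 0, 0], [0.3, 0.18, -0.95, 0, 0]]]'

```text
t: 25.82
tool_pos: [455.8, -168.5, 113.7]
tool_rot: [[0.978, 0.209, -0.001], [0.209, -0.978, 0.001], [-0.001, -0.001, -1.0]]
contact_force: [0.5, 0.2, -0.7]
gripper_width: 55.5
gripper_force: 0.0
```

Emit:
send_rows --targets '[[[0.3, 0.05, -0.2, 0, 0], [0.3, 0.09, -0.4, 0, 0], [0.3, 0.13, -0.6, 0, 0], [0.3, 0.16, -0.8, 0, 0], [0.3, 0.18, -0.95, 0, 0]]]'

```text
t: 26.23
tool_pos: [452.5, -23.4, 113.8]
tool_rot: [[0.978, 0.209, -0.001], [0.209, -0.978, 0.0], [-0.001, -0.001, -1.0]]
contact_force: [0.9, -0.5, -1.0]
gripper_width: 55.4
gripper_force: 0.0
```

Emit:
send_rows --targets '[[[0.3, 0.05, -0.2, 0, 0], [0.3, 0.1, -0.4, 0, 0], [0.3, 0.14, -0.55, 0, 0], [0.3, 0.16, -0.65, 0, 0], [0.3, 0.167, -0.75, 0, 0], [0.3, 0.167, -0.788, 0, 0], [0.3, 0.167, -0.788, 0, 0], [0.3, 0.167, -0.788, 0, 0]]]'

```text
t: 26.9
tool_pos: [452.7, 93.9, 113.9]
tool_rot: [[0.978, 0.207, -0.001], [0.207, -0.978, -0.0], [-0.001, 0.0, -1.0]]
contact_force: [0.7, -0.7, -0.6]
gripper_width: 55.6
gripper_force: 0.0
```

Run:
```python
from station import bot
from h import *
bot.snapshot('scene')
s=bot.get_state();print(s['t'],s['tool_pos'].round(1),s['gripper_width'],s['qpos'].round(2))
d=bot.snapshot('wrist');np.savez('pics/wrist11.npz',**d,tp=s['tool_pos'],tr=s['tool_rot']);cv2.imwrite('pics/wrist11.png',d['color'][:,:,::-1])
P=pose(d,s['tool_pos'],s['tool_rot']);C=cloud(d,P)
c,sz,e,k=blob((d['color'].min(2)>95)&(C[...,2]>-10)&(np.hypot(C[...,0]-453,C[...,1]-93)<25),(320,200));q=ray(d,e[0],8,P)[0];print('white',c,sz,e,q)
print(C[int(c[1]),int(c[0])],plan(s,q[0],q[1],2))
```

```text
26.95 [452.8  93.3 114. ] 55.73455537436096 [-0.31  0.06  0.01  2.05 -0.    1.04 -1.66]
white [323.09239766 198.1251462 ] [307 182  33  33 855] ((323.191162109375, 198.1764678955078), 16.710712432861328) [453.58489147  92.20478242   8.        ]
[453.94171953  92.4456409    8.7226493 ] ([0.004, 0.008, 0.746], 0)
```

View pics/wrist11.png

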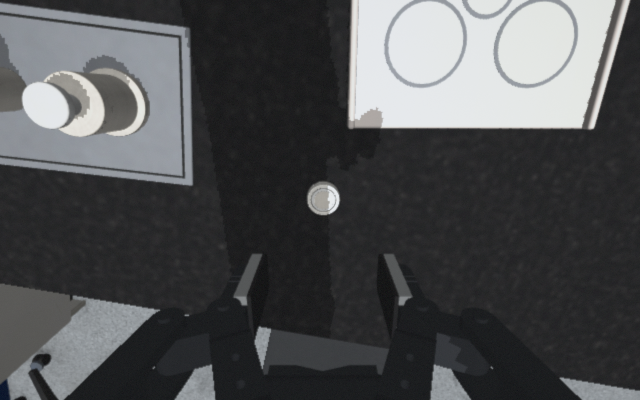

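The white holder is at (323,198), directly below the fingers, with clear space around it. I'll grasp it.

Emit:
send_rows --targets '[[[0.3, 0.004, 0.008, 0.1, 0], [0.3, 0.004, 0.008, 0.2, 0], [0.3, 0.004, 0.008, 0.3, 0], [0.3, 0.004, 0.008, 0.4, 0], [0.3, 0.004, 0.008, 0.5, 0], [0.3, 0.004, 0.008, 0.6, 0], [0.3, 0.004, 0.008, 0.67, 0], [0.3, 0.004, 0.008, 0.72, 0], [0.3, 0.004, 0.008, 0.738, 0], [0.3, 0.004, 0.008, 0.743, 0], [0.3, 0.004, 0.008, 0.743, 0], [0.3, 0.004, 0.008, 0.743, 0]]]'

```text
t: 28.0
tool_pos: [454.1, 93.2, 3.3]
tool_rot: [[0.979, 0.206, 0.001], [0.206, -0.979, 0.0], [0.001, -0.0, -1.0]]
contact_force: [0.3, -0.2, 0.1]
gripper_width: 55.8
gripper_force: 0.0
```

Emit:
send_rows --targets '[[[0, 0, 0, 0, 0], [-0.2, 0, 0, 0, 0], [-0.5, 0, 0, 0, 0], [-0.6, 0, 0, 0, 0], [-0.6, 0, 0, 0, 0], [-0.6, 0, 0, 0, 0], [-0.6, 0, 0, 0, 0], [-0.6, 0, 0, 0, 0]]]' --force 30

```text
t: 28.67
tool_pos: [453.9, 93.1, 3.3]
tool_rot: [[0.979, 0.206, 0.001], [0.206, -0.979, 0.0], [0.001, -0.0, -1.0]]
contact_force: [-1.6, 0.5, 5.4]
gripper_width: 24.7
gripper_force: 29.2
```

Emit:
send_rows --targets '[[[-0.6, 0, 0, -0.03, 0], [-0.6, 0, 0, -0.1, 0], [-0.6, 0, 0, -0.2, 0], [-0.6, 0, 0, -0.3, 0], [-0.6, 0, 0, -0.4, 0], [-0.6, 0, 0, -0.5, 0], [-0.6, 0, 0, -0.6, 0], [-0.6, 0, 0, -0.68, 0], [-0.6, 0, 0, -0.7, 0], [-0.6, 0, 0, -0.7, 0]]]'

```text
t: 29.5
tool_pos: [454.3, 93.3, 109.1]
tool_rot: [[0.979, 0.206, 0.002], [0.206, -0.979, 0.001], [0.002, -0.0, -1.0]]
contact_force: [-0.3, -0.7, 0.1]
gripper_width: 24.9
gripper_force: 29.4
```

Run:
```python
from station import bot
from h import *
s=bot.get_state();print(plan(s,590,5,80,102))
```

```text
([0.763, 0.763, 0.196], np.float64(-0.001))
```

Emit:
send_rows --targets '[[[-0.6, 0.04, 0.04, 0, 0], [-0.6, 0.12, 0.12, 0, 0], [-0.6, 0.2, 0.2, 0, 0], [-0.6, 0.3, 0.3, 0, 0], [-0.6, 0.4, 0.4, 0, 0], [-0.6, 0.5, 0.5, 0.05, 0], [-0.6, 0.6, 0.6, 0.1, 0], [-0.6, 0.68, 0.68, 0.15, 0], [-0.6, 0.74, 0.74, 0.19, 0], [-0.6, 0.763, 0.763, 0.196, 0], [-0.6, 0.763, 0.763, 0.196, 0], [-0.6, 0.763, 0.763, 0.196, 0]]]'

```text
t: 30.5
tool_pos: [588.7, 4.8, 77.8]
tool_rot: [[0.979, 0.206, -0.001], [0.206, -0.979, -0.0], [-0.001, -0.0, -1.0]]
contact_force: [0.3, 0.5, -0.9]
gripper_width: 24.5
gripper_force: 29.4
```

Run:
```python
from station import bot
from h import *
bot.snapshot('scene')
s=bot.get_state();print(s['t'],s['tool_pos'].round(1),s['gripper_width'])
d=bot.snapshot('wrist');np.savez('pics/wrist12.npz',**d,tp=s['tool_pos'],tr=s['tool_rot']);cv2.imwrite('pics/wrist12.png',d['color'][:,:,::-1])
P=pose(d,s['tool_pos'],s['tool_rot'])
# rear ring: closed contours near expected pixel
g=cv2.cvtColor(d['color'],cv2.COLOR_RGB2GRAY)
b=cv2.adaptiveThreshold(g,255,cv2.ADAPTIVE_THRESH_MEAN_C,cv2.THRESH_BINARY_INV,21,8)
for k in cv2.findContours(b,cv2.RETR_LIST,1)[0]:
    if len(k)>40:
        e=cv2.fitEllipse(k);q=ray(d,e[0],5,P)[0]
        if np.hypot(q[0]-626,q[1]-12)<8 or np.hypot(q[0]-585,q[1]-43.5)<8 or np.hypot(q[0]-601.5,q[1]+33)<8:print(np.round(e[0],1),np.round(e[1]),q.round(1))
q=ray(d,[322,271.5],s['tool_pos'][2]+6.7,P)[0];print('tool offs',(s['tool_rot'].T@(q-s['tool_pos'])))
print(plan(s,625.5,12,8.3,102))
```

```text
30.55 [588.7   5.2  78.2] 24.568297436200883
[263.  204.9] [60. 71.] [585.9  48.8   5. ]
[273.7 207. ] [74. 98.] [585.9  40.7   5. ]
[323.1 162. ] [45. 46.] [626.4  12.1   5. ]
[323.2 161.7] [53. 54.] [626.6  12.    5. ]
tool offs [-0.41695338  0.42893186 -6.69986297]
([0.25, 0.007, 0.466], np.float64(-0.001))
```

View pics/wrist12.png

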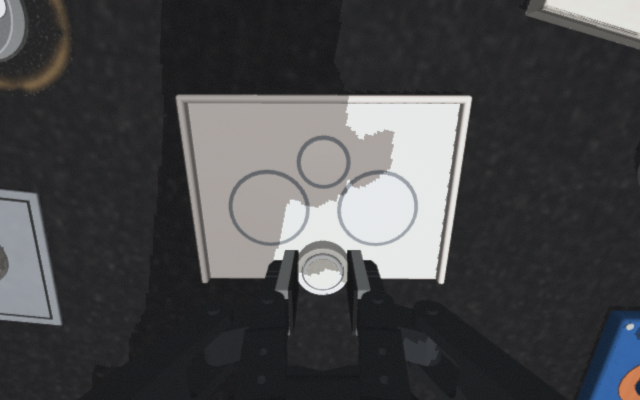

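The rear circle is at (323,162), world (626.4, 12.1). I'll lower the white holder there.

Emit:
send_rows --targets '[[[-0.6, 0.05, 0, 0, 0], [-0.6, 0.13, 0, 0.02, 0], [-0.6, 0.2, 0, 0.06, 0], [-0.6, 0.256, 0.008, 0.12, 0], [-0.6, 0.256, 0.008, 0.2, 0], [-0.6, 0.256, 0.008, 0.28, 0], [-0.6, 0.256, 0.008, 0.36, 0], [-0.6, 0.256, 0.008, 0.41, 0], [-0.6, 0.256, 0.008, 0.44, 0], [-0.6, 0.256, 0.008, 0.455, 0], [-0.6, 0.256, 0.008, 0.455, 0], [-0.6, 0.256, 0.008, 0.455, 0]]]'

```text
t: 31.6
tool_pos: [627.2, 11.4, 10.5]
tool_rot: [[0.979, 0.206, 0.001], [0.206, -0.979, 0.0], [0.001, 0.0, -1.0]]
contact_force: [-0.0, 0.4, -0.4]
gripper_width: 24.7
gripper_force: 29.4
```

Run:
```python
from station import bot
from h import *
bot.snapshot('scene')
s=bot.get_state();print(s['t'],s['tool_pos'].round(1),s['contact_force'].round(1),plan(s,626.4,12.1,8.2))
d=load('wrist',12);P=pose(d,d['tp'],d['tr']);print(ray(d,[[269,208],[377,208]],5,P)[:,:2])
```

```text
31.65 [627.4  11.4  10.7] [0.7 0.1 0.1] ([-0.006, -0.006, 0.017], 0)
[[584.39955731  44.04091424]
 [600.90461402 -34.03158549]]
```

Emit:
send_rows --targets '[[[-0.6, -0.006, -0.006, 0.006, 0], [-0.6, -0.006, -0.006, 0.012, 0], [-0.6, -0.006, -0.006, 0.017, 0], [-0.6, -0.006, -0.006, 0.017, 0], [-0.6, -0.006, -0.006, 0.017, 0]]]'

```text
t: 32.07
tool_pos: [626.2, 12.3, 8.3]
tool_rot: [[0.978, 0.206, 0.0], [0.206, -0.978, 0.0], [0.001, -0.0, -1.0]]
contact_force: [-3.4, 1.2, 6.4]
gripper_width: 24.8
gripper_force: 30.2
```

Emit:
send_rows --targets '[[[-0.3, 0, 0, 0, 0], [-0.1, 0, 0, 0, 0], [0.2, 0, 0, 0, 0], [0.2, 0, 0, 0, 0], [0.2, 0, 0, 0, 0], [0.2, 0, 0, 0, 0], [0.2, 0, 0, -0.05, 0], [0.2, 0, 0, -0.15, 0], [0.2, 0, 0, -0.3, 0], [0.2, 0, 0, -0.45, 0], [0.2, 0, 0, -0.6, 0], [0.2, 0, 0, -0.65, 0]]]'

```text
t: 33.07
tool_pos: [627.8, 12.2, 109.2]
tool_rot: [[0.979, 0.206, 0.005], [0.206, -0.979, 0.0], [0.005, 0.001, -1.0]]
contact_force: [1.6, 1.1, 1.2]
gripper_width: 51.4
gripper_force: 0.0
```

Run:
```python
from station import bot
from h import *
[bot.snapshot('scene') for _ in range(2)]
s=bot.get_state();print(s['t'],s['tool_pos'].round(1),s['gripper_width'],s['qpos'].round(2))
d=bot.snapshot('wrist');np.savez('pics/wrist13.npz',**d,tp=s['tool_pos'],tr=s['tool_rot']);cv2.imwrite('pics/wrist13.png',d['color'][:,:,::-1])
P=pose(d,s['tool_pos'],s['tool_rot']);C=cloud(d,P)
m=(C[...,2]>10.5)&(C[...,2]<20)&(np.hypot(C[...,0]-626,C[...,1]-12)<22)
c,sz,e,k=blob(m,(323,200));print('white',c,sz,e,ray(d,e[0],15,P)[0],C[int(c[1]),int(c[0])])
print('fulltravel',plan(s,496.7,264.3,140,12))
```

```text
33.1667 [627.2  12.2 107.1] 51.39736188056465 [-0.17  0.38  0.1   1.68 -0.04  1.09 -1.42]
white [321.99885189 206.13432836] [306 190  33  33 871] ((322.0, 206.0), 16.763153076171875) [626.22189289  11.67628448  15.        ] [626.49716123  12.54761976  16.25029131]
fulltravel ([-0.504, -1.824, -0.221], np.float64(0.999))
```

View pics/wrist13.png

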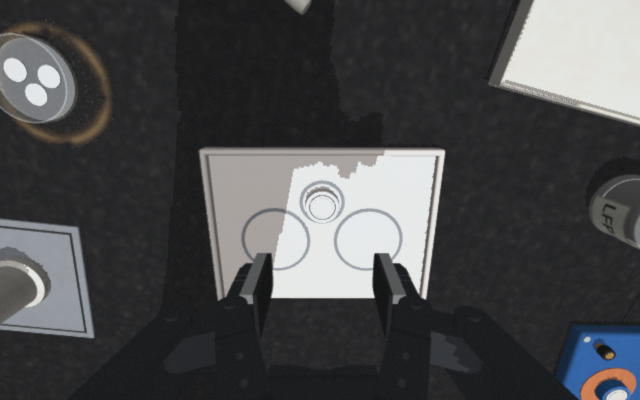

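The white holder sits on the rear circle at (322,206), within 1 mm. I've now viewed 15 pictures, one over the limit of 14, so I'll check the rest by numbers only. Next I'll fetch the die.

Emit:
send_rows --targets '[[[1, -0.02, -0.1, -0.1, -0.08], [1, -0.05, -0.2, -0.2, -0.16], [1, -0.1, -0.3, -0.221, -0.24], [1, -0.15, -0.4, -0.221, -0.32], [1, -0.2, -0.5, -0.221, -0.4], [1, -0.25, -0.6, -0.221, -0.48], [1, -0.25, -0.7, -0.221, -0.56], [1, -0.25, -0.8, -0.221, -0.64], [1, -0.25, -0.9, -0.221, -0.72], [1, -0.25, -0.9, -0.221, -0.8], [1, -0.25, -0.9, -0.221, -0.88], [1, -0.25, -0.9, -0.221, -0.95]]]'

```text
t: 34.22
tool_pos: [560.3, 136.7, 136.2]
tool_rot: [[-0.136, 0.991, -0.003], [0.991, 0.136, -0.001], [-0.0, -0.003, -1.0]]
contact_force: [-0.4, -0.2, 1.0]
gripper_width: 85.5
gripper_force: 0.0
```

Run:
```python
from station import bot
from h import *
bot.snapshot('scene')
s=bot.get_state();print(s['t'],s['tool_pos'].round(1),s['gripper_width'],s['qpos'].round(2))
print(plan(s,496.7,264.3,140,12))
```

```text
34.2667 [560.4 136.4 136.2] 85.27578696844148 [-0.17  0.27 -0.17  1.76  0.05  1.13 -0.21]
([0.905, -0.298, -0.024], np.float64(-0.041))
```

Emit:
send_rows --targets '[[[1, 0.1, -0.04, -0.024, -0.02], [1, 0.3, -0.1, -0.024, -0.041], [1, 0.45, -0.16, -0.024, -0.041], [1, 0.6, -0.2, -0.024, -0.041], [1, 0.75, -0.25, -0.024, -0.041], [1, 0.85, -0.28, -0.024, -0.041], [1, 0.905, -0.298, -0.024, -0.041], [1, 0.905, -0.298, -0.024, -0.041], [1, 0.905, -0.298, -0.024, -0.041]]]'

```text
t: 35.02
tool_pos: [499.4, 265.1, 141.3]
tool_rot: [[-0.192, 0.981, -0.001], [0.981, 0.192, -0.001], [-0.0, -0.001, -1.0]]
contact_force: [-0.0, -1.0, -0.2]
gripper_width: 85.3
gripper_force: 0.0
```

Run:
```python
from station import bot
from h import *
bot.snapshot('scene')
s=bot.get_state();print(s['t'],s['tool_pos'].round(1))
d=bot.snapshot('wrist');P=pose(d,s['tool_pos'],s['tool_rot']);C=cloud(d,P)
c,sz,e,k=blob((C[...,2]>64)&(C[...,2]<78)&(np.hypot(C[...,0]-496,C[...,1]-265)<35),(320,280));print('button',sz,ray(d,[c,e[0]],71,P),np.median(C[int(c[1])-3:int(c[1])+4,int(c[0])-3:int(c[0])+4,2]))
m=(C[...,2]>108)&(C[...,2]<122)&(np.hypot(C[...,0]-488,C[...,1]-347)<40)
if m.sum()>25:
    c,sz,e,k=blob(m,(320,100));print('knob',sz,ray(d,[c,e[0]],112,P))
print(plan(s,496.6,264.2,12.0,12))
```

```text
35.0667 [499.9 264.3 141.4]
button [301 196  35  34 960] [[496.04082988 264.79133274  71.        ]
 [496.01399501 264.73565273  71.        ]] 70.97049366978138
knob [ 298   58   66   71 3301] [[487.75179168 347.33773921 112.        ]
 [487.80709368 347.52349053 112.        ]]
([0.004, -0.021, 0.863], np.float64(-0.011))
```

The die's button measures (496.0, 264.8, 71.0), upright and where I left it, and the punch's knob is also in place. I'll descend and grip.

Emit:
send_rows --targets '[[[1, 0.004, -0.023, 0.05, -0.011], [1, 0.004, -0.023, 0.15, -0.011], [1, 0.004, -0.023, 0.27, -0.011], [1, 0.004, -0.023, 0.39, -0.011], [1, 0.004, -0.023, 0.5, -0.011], [1, 0.004, -0.023, 0.6, -0.011], [1, 0.004, -0.023, 0.7, -0.011], [1, 0.004, -0.023, 0.78, -0.011], [1, 0.004, -0.023, 0.83, -0.011], [1, 0.004, -0.023, 0.86, -0.011], [1, 0.004, -0.023, 0.86, -0.011], [1, 0.004, -0.023, 0.86, -0.011]]]'

```text
t: 36.12
tool_pos: [496.4, 265.3, 13.1]
tool_rot: [[-0.209, 0.978, 0.0], [0.978, 0.209, 0.0], [0.0, 0.0, -1.0]]
contact_force: [0.9, -0.3, 0.7]
gripper_width: 85.5
gripper_force: 0.0
```

Emit:
send_rows --targets '[[[0, 0, 0, 0, 0], [0, 0, 0, 0, 0], [-0.3, 0, 0, 0, 0], [-0.3, 0, 0, 0, 0], [-0.3, 0, 0, 0, 0], [-0.3, 0, 0, 0, 0], [-0.3, 0, 0, 0, 0], [-0.3, 0, 0, 0, 0], [-0.3, 0, 0, 0, 0], [-0.3, 0, 0, 0, 0]]]' --force 80

```text
t: 36.95
tool_pos: [496.4, 265.5, 14.1]
tool_rot: [[-0.209, 0.978, 0.001], [0.978, 0.209, 0.0], [0.0, 0.001, -1.0]]
contact_force: [-3.8, -3.1, 12.1]
gripper_width: 42.8
gripper_force: 79.9
```

Emit:
send_rows --targets '[[[-0.3, 0, 0, -0.03, 0], [-0.3, 0, 0, -0.1, 0], [-0.3, 0, 0, -0.2, 0], [-0.3, 0, 0, -0.3, 0], [-0.3, 0, 0, -0.4, 0], [-0.3, 0, 0, -0.5, 0], [-0.3, 0, 0, -0.58, 0], [-0.3, 0, 0, -0.64, 0], [-0.3, 0, 0, -0.66, 0], [-0.3, 0, 0, -0.66, 0], [-0.3, 0, 0, -0.66, 0]]]'

```text
t: 37.87
tool_pos: [495.8, 265.0, 111.2]
tool_rot: [[-0.209, 0.978, -0.001], [0.978, 0.209, -0.0], [-0.0, -0.001, -1.0]]
contact_force: [-0.0, 0.6, -6.7]
gripper_width: 42.5
gripper_force: 81.9
```

Run:
```python
from station import bot
from h import *
s=bot.get_state();print(s['t'],s['tool_pos'].round(1));z=s['tool_pos'][2]
print(plan(s,601.2,-33.2,z,12))
d=bot.snapshot('wrist');P=pose(d,s['tool_pos'],s['tool_rot']);C=cloud(d,P);z+=59
c,sz,e,k=blob((abs(C[...,2]-z)<5)&(np.hypot(C[...,0]-s['tool_pos'][0],C[...,1]-s['tool_pos'][1])<35),(320,300));q=ray(d,c,z,P)[0];print('button offs tool',sz,s['tool_rot'].T@(q-s['tool_pos']))
```

```text
37.8667 [495.8 265.  111.2]
([-2.091, 0.271, 0.0], np.float64(0.001))
button offs tool [ 286  316   74   55 3180] [  3.86997685  -0.51646077 -59.00074595]
```

Emit:
send_rows --targets '[[[-0.3, -0.04, 0, 0, 0], [-0.3, -0.12, 0.01, 0, 0], [-0.3, -0.22, 0.03, 0, 0], [-0.3, -0.32, 0.04, 0, 0], [-0.3, -0.43, 0.055, 0, 0], [-0.3, -0.54, 0.07, 0, 0], [-0.3, -0.65, 0.085, 0, 0], [-0.3, -0.76, 0.1, 0, 0], [-0.3, -0.85, 0.11, 0, 0], [-0.3, -0.92, 0.12, 0, 0], [-0.3, -0.97, 0.13, 0, 0], [-0.3, -1.0, 0.131, 0, 0]]]'

```text
t: 38.92
tool_pos: [547.1, 121.1, 111.5]
tool_rot: [[-0.208, 0.978, -0.0], [0.978, 0.208, -0.0], [-0.0, -0.0, -1.0]]
contact_force: [0.5, 0.3, -6.9]
gripper_width: 42.6
gripper_force: 81.9
```

Emit:
send_rows --targets '[[[-0.3, -0.04, 0, 0, 0], [-0.3, -0.12, 0.01, 0, 0], [-0.3, -0.22, 0.03, 0, 0], [-0.3, -0.32, 0.04, 0, 0], [-0.3, -0.43, 0.055, 0, 0], [-0.3, -0.54, 0.07, 0, 0], [-0.3, -0.65, 0.085, 0, 0], [-0.3, -0.76, 0.1, 0, 0], [-0.3, -0.85, 0.11, 0, 0], [-0.3, -0.92, 0.12, 0, 0], [-0.3, -0.97, 0.13, 0, 0], [-0.3, -1.0, 0.131, 0, 0]]]'

```text
t: 39.92
tool_pos: [597.7, -20.7, 111.7]
tool_rot: [[-0.209, 0.978, 0.0], [0.978, 0.209, -0.0], [-0.0, 0.0, -1.0]]
contact_force: [0.0, -0.4, -7.1]
gripper_width: 42.9
gripper_force: 81.9
```

Run:
```python
from station import bot
from h import *
bot.snapshot('scene')
s=bot.get_state();print(s['t'],s['tool_pos'].round(1),s['gripper_width'],plan(s,601.1,-31.9,16.1,12))
```

```text
39.9667 [597.6 -21.3 111.7] 42.61897703021874 ([-0.074, 0.008, 0.637], np.float64(0.0))
```

Emit:
send_rows --targets '[[[-0.3, -0.05, 0.005, 0.03, 0], [-0.3, -0.074, 0.008, 0.1, 0], [-0.3, -0.074, 0.008, 0.2, 0], [-0.3, -0.074, 0.008, 0.3, 0], [-0.3, -0.074, 0.008, 0.4, 0], [-0.3, -0.074, 0.008, 0.48, 0], [-0.3, -0.074, 0.008, 0.54, 0], [-0.3, -0.074, 0.008, 0.59, 0], [-0.3, -0.074, 0.008, 0.61, 0], [-0.3, -0.074, 0.008, 0.623, 0], [-0.3, -0.074, 0.008, 0.623, 0], [-0.3, -0.074, 0.008, 0.623, 0]]]'

```text
t: 40.97
tool_pos: [601.3, -30.4, 18.9]
tool_rot: [[-0.209, 0.978, 0.001], [0.978, 0.209, 0.0], [-0.0, 0.001, -1.0]]
contact_force: [-0.2, 0.2, -6.7]
gripper_width: 42.5
gripper_force: 81.9
```

Run:
```python
from station import bot
from h import *
bot.snapshot('scene')
s=bot.get_state();print(s['t'],s['tool_pos'].round(1),s['contact_force'].round(1),plan(s,601.1,-31.9,16.0,12))
```

```text
41.0167 [601.3 -30.5  19. ] [ 0.1  0.3 -7. ] ([-0.009, -0.004, 0.02], np.float64(0.001))
```

Emit:
send_rows --targets '[[[-0.3, -0.009, -0.003, 0.008, 0], [-0.3, -0.009, -0.003, 0.015, 0], [-0.3, -0.009, -0.003, 0.02, 0], [-0.3, -0.009, -0.003, 0.02, 0], [-0.3, -0.009, -0.003, 0.02, 0]]]'

```text
t: 41.43
tool_pos: [601.0, -32.3, 16.2]
tool_rot: [[-0.209, 0.978, 0.001], [0.978, 0.209, -0.0], [-0.001, 0.001, -1.0]]
contact_force: [-4.4, -2.3, 5.7]
gripper_width: 42.7
gripper_force: 83.7
```

Emit:
send_rows --targets '[[[0.3, 0, 0, 0, 0], [0.6, 0, 0, 0, 0], [0.7, 0, 0, 0, 0], [0.7, 0, 0, 0, 0], [0.7, 0, 0, 0, 0], [0.7, 0, 0, 0, 0], [0.7, 0, 0, -0.05, 0], [0.7, 0, 0, -0.15, 0], [0.7, 0, 0, -0.3, 0], [0.7, 0, 0, -0.5, 0], [0.7, 0, 0, -0.7, 0], [0.7, 0, 0, -0.85, 0]]]'

```text
t: 42.43
tool_pos: [601.3, -31.8, 146.1]
tool_rot: [[-0.209, 0.978, 0.002], [0.978, 0.209, 0.0], [-0.0, 0.002, -1.0]]
contact_force: [0.2, 0.8, 0.2]
gripper_width: 72.5
gripper_force: 0.0
```

Emit:
send_rows --targets '[[[1, 0.1, 0, -0.1, 0], [1, 0.3, -0.01, -0.2, 0], [1, 0.45, -0.03, -0.2, 0], [1, 0.6, -0.04, -0.2, 0], [1, 0.6, -0.04, -0.2, 0], [1, 0.6, -0.04, -0.2, 0]]]'

```text
t: 42.93
tool_pos: [575.7, 56.4, 173.6]
tool_rot: [[-0.212, 0.977, 0.001], [0.977, 0.212, 0.0], [0.0, 0.001, -1.0]]
contact_force: [0.1, -0.4, -0.8]
gripper_width: 85.2
gripper_force: 0.0
```

Run:
```python
from station import bot
from h import *
[bot.snapshot('scene') for _ in range(2)]
s=bot.get_state();print(s['t'],s['tool_pos'].round(1))
d=bot.snapshot('wrist');np.savez('pics/wrist14.npz',**d,tp=s['tool_pos'],tr=s['tool_rot']);P=pose(d,s['tool_pos'],s['tool_rot']);C=cloud(d,P)
c,sz,e,k=blob((C[...,2]>68)&(C[...,2]<80)&(abs(C[...,0]-601)<40)&(abs(C[...,1]+33)<40),(320,290));print('button',c,sz,ray(d,[c,e[0]],73,P))
m=(C[...,2]>10.5)&(C[...,2]<20)&(np.hypot(C[...,0]-626,C[...,1]-12)<22)
c,sz,e,k=blob(m,(350,230));print('white',sz,ray(d,e[0],15,P))
print(plan(s,488.5,347.3,165,12))
```

```text
43.0333 [576.1  54.  173.1]
button [329.24361158 292.7120954 ] [316 280  28  26 587] [[600.32251187 -31.84006401  73.        ]
 [600.36682345 -31.71169407  73.        ]]
white [347 216  26  25 501] [[624.36415575  12.77779067  15.        ]]
([2.034, -0.163, 0.053], np.float64(0.0))
```

The die is back at (600.3, -31.8), against (600.5, -31.7) at the start. Next is the punch.

Emit:
send_rows --targets '[[[1, 0.2, -0.02, 0, 0], [1, 0.4, -0.04, 0, 0], [1, 0.6, -0.05, 0, 0], [1, 0.8, -0.07, 0, 0], [1, 1, -0.08, 0.02, 0]]]'

```text
t: 43.5
tool_pos: [533.1, 199.1, 170.3]
tool_rot: [[-0.207, 0.978, 0.001], [0.978, 0.207, -0.0], [-0.0, 0.001, -1.0]]
contact_force: [0.1, -0.8, -0.5]
gripper_width: 85.2
gripper_force: 0.0
```

Emit:
send_rows --targets '[[[1, 0.2, -0.02, 0, 0], [1, 0.4, -0.04, 0, 0], [1, 0.6, -0.05, 0, 0], [1, 0.8, -0.07, 0, 0], [1, 0.95, -0.08, 0.03, 0], [1, 1, -0.083, 0.03, 0], [1, 1, -0.083, 0.03, 0], [1, 1, -0.083, 0.03, 0]]]'

```text
t: 44.17
tool_pos: [490.1, 341.8, 165.1]
tool_rot: [[-0.208, 0.978, -0.0], [0.978, 0.208, -0.001], [-0.001, -0.0, -1.0]]
contact_force: [-0.2, -0.2, 0.4]
gripper_width: 85.6
gripper_force: 0.0
```

Run:
```python
from station import bot
from h import *
bot.snapshot('scene')
s=bot.get_state();print(s['t'],s['tool_pos'].round(1))
d=bot.snapshot('wrist');P=pose(d,s['tool_pos'],s['tool_rot']);C=cloud(d,P)
m=(C[...,2]>95)&(C[...,2]<122)&(np.hypot(C[...,0]-488,C[...,1]-347)<40)
c,sz,e,k=blob(m,(320,280));print('knob',sz,ray(d,[c,e[0]],105,P))
print(plan(s,488.5,347.3,81.5,12))
```

```text
44.2167 [490.5 341.1 165.2]
knob [ 294  182   56   55 2421] [[487.68482908 348.3330775  105.        ]
 [487.73078363 348.09626336 105.        ]]
([0.044, -0.005, 0.558], np.float64(-0.001))
```

Emit:
send_rows --targets '[[[1, 0.046, -0.006, 0.02, 0], [1, 0.046, -0.006, 0.08, 0], [1, 0.046, -0.006, 0.16, 0], [1, 0.046, -0.006, 0.24, 0], [1, 0.046, -0.006, 0.32, 0], [1, 0.046, -0.006, 0.4, 0], [1, 0.046, -0.006, 0.47, 0], [1, 0.046, -0.006, 0.53, 0], [1, 0.046, -0.006, 0.558, 0], [1, 0.046, -0.006, 0.56, 0], [1, 0.046, -0.006, 0.56, 0]]]'

```text
t: 45.18
tool_pos: [487.0, 349.8, 81.3]
tool_rot: [[-0.209, 0.978, -0.0], [0.978, 0.209, 0.0], [0.0, -0.0, -1.0]]
contact_force: [1.1, -0.5, -0.1]
gripper_width: 85.6
gripper_force: 0.0
```

Emit:
send_rows --targets '[[[0.2, 0, 0, 0, 0], [-0.3, 0, 0, 0, 0], [-0.3, 0, 0, 0, 0], [-0.3, 0, 0, 0, 0], [-0.3, 0, 0, 0, 0], [-0.3, 0, 0, 0, 0], [-0.3, 0, 0, 0, 0], [-0.3, 0, 0, 0, 0], [-0.3, 0, 0, 0, 0], [-0.3, 0, 0, 0, 0]]]' --force 50

```text
t: 46.02
tool_pos: [487.3, 350.0, 82.0]
tool_rot: [[-0.209, 0.978, 0.001], [0.978, 0.209, 0.001], [0.0, 0.001, -1.0]]
contact_force: [-1.1, 0.1, 6.0]
gripper_width: 36.5
gripper_force: 49.8
```

Emit:
send_rows --targets '[[[-0.3, 0, 0, -0.03, 0], [-0.3, 0, 0, -0.1, 0], [-0.3, 0, 0, -0.2, 0], [-0.3, 0, 0, -0.3, 0], [-0.3, 0, 0, -0.4, 0], [-0.3, 0, 0, -0.5, 0], [-0.3, 0, 0, -0.58, 0], [-0.3, 0, 0, -0.64, 0], [-0.3, 0, 0, -0.66, 0], [-0.3, 0, 0, -0.66, 0]]]'

```text
t: 46.85
tool_pos: [487.1, 349.8, 181.0]
tool_rot: [[-0.209, 0.978, 0.001], [0.978, 0.209, 0.001], [0.0, 0.001, -1.0]]
contact_force: [0.1, -0.4, -3.5]
gripper_width: 36.4
gripper_force: 50.4
```

Run:
```python
from station import bot
from h import *
bot.snapshot('scene')
s=bot.get_state();print(s['t'],s['tool_pos'].round(1),s['contact_force'].round(1),s['gripper_width'])
d=bot.snapshot('wrist');P=pose(d,s['tool_pos'],s['tool_rot']);C=cloud(d,P);p=s['tool_pos']
m=(abs(C[...,2]-p[2]-23)<12)&(np.hypot(C[...,0]-p[0],C[...,1]-p[1])<24)
c,sz,e,k=blob(m,(320,290));print('knob offs',sz,e,s['tool_rot'].T@(ray(d,e[0],p[2]+24,P)[0]-p))
print(plan(s,585.7,43.7,p[2],12))
```

```text
46.9 [486.8 349.6 180.1] [ 0.6  0.3 -4.2] 36.49953012673276
knob offs [ 271  249  107   83 6393] ((323.12335205078125, 291.77435302734375), 56.96828079223633) [ -0.16069355  -0.21242673 -23.99992177]
([-2.132, 0.218, 0.0], np.float64(0.001))
```

Emit:
send_rows --targets '[[[-0.3, -0.04, 0, 0, 0], [-0.3, -0.12, 0.01, 0, 0], [-0.3, -0.22, 0.02, 0, 0], [-0.3, -0.32, 0.03, 0, 0], [-0.3, -0.43, 0.04, 0, 0], [-0.3, -0.54, 0.055, 0, 0], [-0.3, -0.65, 0.065, 0, 0], [-0.3, -0.76, 0.08, 0, 0], [-0.3, -0.85, 0.09, 0, 0], [-0.3, -0.92, 0.095, 0, 0], [-0.3, -0.97, 0.1, 0, 0], [-0.3, -1.0, 0.102, 0, 0]]]'

```text
t: 47.95
tool_pos: [533.6, 204.6, 180.1]
tool_rot: [[-0.208, 0.978, -0.0], [0.978, 0.208, -0.0], [-0.0, -0.0, -1.0]]
contact_force: [0.2, 0.2, -2.1]
gripper_width: 36.8
gripper_force: 50.4
```

Emit:
send_rows --targets '[[[-0.3, -0.04, 0, 0, 0], [-0.3, -0.12, 0.01, 0, 0], [-0.3, -0.22, 0.02, 0, 0], [-0.3, -0.32, 0.03, 0, 0], [-0.3, -0.43, 0.04, 0, 0], [-0.3, -0.54, 0.055, 0, 0], [-0.3, -0.65, 0.065, 0, 0], [-0.3, -0.76, 0.08, 0, 0], [-0.3, -0.85, 0.09, 0, 0], [-0.3, -0.92, 0.095, 0, 0], [-0.3, -0.97, 0.1, 0, 0], [-0.3, -1.0, 0.102, 0, 0]]]'

```text
t: 48.95
tool_pos: [579.9, 61.9, 180.2]
tool_rot: [[-0.209, 0.978, -0.0], [0.978, 0.209, -0.0], [-0.0, -0.0, -1.0]]
contact_force: [-0.4, -0.2, -3.7]
gripper_width: 36.7
gripper_force: 50.4
```

Run:
```python
from station import bot
from h import *
bot.snapshot('scene')
s=bot.get_state();print(s['t'],s['tool_pos'].round(1),s['gripper_width'],plan(s,585,45.8,84,12))
```

```text
49.0 [580.   61.4 180.3] 36.48376980158335 ([-0.108, 0.011, 0.642], np.float64(0.0))
```

Emit:
send_rows --targets '[[[-0.3, -0.06, 0.005, 0.02, 0], [-0.3, -0.108, 0.011, 0.08, 0], [-0.3, -0.108, 0.011, 0.18, 0], [-0.3, -0.108, 0.011, 0.28, 0], [-0.3, -0.108, 0.011, 0.38, 0], [-0.3, -0.108, 0.011, 0.47, 0], [-0.3, -0.108, 0.011, 0.54, 0], [-0.3, -0.108, 0.011, 0.59, 0], [-0.3, -0.108, 0.011, 0.615, 0], [-0.3, -0.108, 0.011, 0.627, 0], [-0.3, -0.108, 0.011, 0.627, 0], [-0.3, -0.108, 0.011, 0.627, 0]]]'

```text
t: 50.0
tool_pos: [585.1, 47.3, 86.9]
tool_rot: [[-0.209, 0.978, 0.001], [0.978, 0.209, 0.0], [-0.0, 0.001, -1.0]]
contact_force: [-0.6, -0.3, -2.4]
gripper_width: 36.2
gripper_force: 50.4
```

Run:
```python
from station import bot
from h import *
bot.snapshot('scene')
s=bot.get_state();print(s['t'],s['tool_pos'].round(1),s['contact_force'].round(1),plan(s,585,45.8,84,12))
```

```text
50.05 [585.2  47.3  87. ] [-0.9 -0.5 -3. ] ([-0.01, -0.003, 0.02], np.float64(0.001))
```

Emit:
send_rows --targets '[[[-0.3, -0.01, -0.003, 0.008, 0], [-0.3, -0.01, -0.003, 0.015, 0], [-0.3, -0.01, -0.003, 0.02, 0], [-0.3, -0.01, -0.003, 0.02, 0], [-0.3, -0.01, -0.003, 0.02, 0]]]'

```text
t: 50.47
tool_pos: [585.0, 45.6, 84.1]
tool_rot: [[-0.209, 0.978, 0.001], [0.978, 0.209, -0.0], [-0.0, 0.001, -1.0]]
contact_force: [-1.0, 0.0, 5.5]
gripper_width: 36.5
gripper_force: 51.0
```

Emit:
send_rows --targets '[[[0, 0, 0, 0, 0], [0.3, 0, 0, 0, 0], [0.6, 0, 0, 0, 0], [1, 0, 0, 0, 0], [1, 0, 0, 0, 0], [1, 0, 0, 0, 0], [1, 0, 0, 0, 0], [1, 0, 0, 0, 0], [1, 0, 0, -0.05, 0], [1, 0, 0, -0.15, 0], [1, 0, 0, -0.3, 0], [1, 0, 0, -0.5, 0]]]'

```text
t: 51.47
tool_pos: [583.3, 45.5, 157.9]
tool_rot: [[-0.209, 0.978, -0.003], [0.978, 0.209, -0.0], [0.0, -0.003, -1.0]]
contact_force: [-0.2, -0.1, 0.1]
gripper_width: 85.2
gripper_force: 0.0
```

Emit:
send_rows --targets '[[[1, 0, 0, -0.15, 0], [1, 0, 0, -0.3, 0], [1, 0, 0, -0.48, 0], [1, -0.2, 0.18, -0.48, 0.07], [1, -0.39, 0.36, -0.48, 0.134], [1, -0.39, 0.36, -0.48, 0.134], [1, -0.39, 0.36, -0.48, 0.134], [1, -0.39, 0.36, -0.48, 0.134], [1, -0.39, 0.36, -0.48, 0.134], [1, -0.39, 0.36, -0.48, 0.134]]]'

```text
t: 52.3
tool_pos: [649.1, 0.9, 230.8]
tool_rot: [[-0.002, 1.0, 0.0], [1.0, 0.002, 0.0], [0.0, 0.0, -1.0]]
contact_force: [0.0, -0.3, 0.2]
gripper_width: 85.3
gripper_force: 0.0
```

Run:
```python
from station import bot
from h import *
[bot.snapshot('scene') for _ in range(3)]
s=bot.get_state();print(s['t'],s['tool_pos'].round(1),s['gripper_width'])
d=bot.snapshot('wrist');P=pose(d,s['tool_pos'],s['tool_rot']);C=cloud(d,P)
w=lambda p,z:ray(d,p,z,P)[:,:2].round(1).tolist()
c,sz,e,k=blob((C[...,2]>95)&(C[...,2]<130),(248,142));print('knob',c,sz,w(c,105))
c,sz,e,k=blob((C[...,2]>68)&(C[...,2]<80)&(abs(C[...,1]+33)<25),(277,213));print('button',c,sz,w(c,73))
m=(C[...,2]>10.5)&(C[...,2]<20)&(np.hypot(C[...,0]-626,C[...,1]-12)<22)
c,sz,e,k=blob(m,(302,157));print('white',c,sz,w(e[0],15))
a=load('scene');b=bot.snapshot('scene')
for n,(u,v) in dict(jar=(310,186),dish=(237,273)).items():
    x=a['color'][v-12:v+13,u-20:u+21].astype(int);y=b['color'][v-12:v+13,u-20:u+21].astype(int);print(n,abs(x-y).mean())
hsv=cv2.cvtColor(b['color'],cv2.COLOR_RGB2HSV)
c,sz,e,k=blob((hsv[...,0]>100)&(hsv[...,0]<125)&(hsv[...,1]>100),(362,192));print('fixture blob',c,sz,(b['color'][186:196,356:374].min(2)>140).sum())
```

```text
52.45 [6.493e+02 4.000e-01 2.307e+02] 85.49602966287961
knob [248.85414236 144.17619603] [ 226  122   47   46 1714] [[585.8, 43.0]]
button [276.23469388 213.21632653] [264 201  25  25 490] [[601.2, -32.9]]
white [302.01415094 159.08962264] [291 148  23  23 424] [[625.2, 12.2]]
jar 0.4159349593495935
dish 0.4943089430894309
fixture blob [361.3372093 193.       ] [345 184  34  19 344] 12
```

```bash
python3 -c "
from station import bot
print(bot.close_job())"
```

```text
the job is handed in; nothing more can be done
None
```

The job is handed in at about 52 s: by camera measurement the blue holder is within about 1 mm of the pad's middle, the white holder is on the rear spot, the die and punch are upright within about 1 mm of where they started, and the jar and dish look unchanged; I viewed 15 pictures, one over the limit of 14.

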